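Build an inclined test set-up on the angle table

ROBOT

A 7-joint arm with a two-finger parallel gripper is mounted at the origin on a cart in front of the work surface, level with it; the furniture and walls round the work are solid. World frame = base frame: x ahead of the robot, y to its left, z up, the work surface at z = 0. Lengths are in m, angles in rad, forces in N, time in s.
With the tool pointing down it reaches from about 0.4 to 0.85 m from the base axis. Payload 10.4 kg.
Tool frame: the origin (TCP) lies at the very end of the fingers, on their centre line; the grasp point (between the pads) lies 19 mm behind it (r.pinch_z is the distance from the TCP to the grasp point, in m); z points along the fingers, y is the line along which they close (so a half turn about z gives the same grasp; the last joint's range is limited). The gripper opens to 87 mm and grips with 3 to 60 N. Pads are 19 mm wide; open, the fingers measure 117 mm over their backs; the gripper's body (75 mm by 190 mm) begins 51 mm behind the grasp point.
Start: joints at [1.292, 0.332, -0.065, 1.46, 0.022, 1.35, -0.088], TCP at [0.158, -0.605, 0.199] pointing down, gripper open.
Joint ranges: [-2.6, 2.6], [-0.5, 2.12], [-1.47, 1.34], [0.16, 2.42], [-1.27, 4.41], [0.06, 2.06], [-2.6, 2.6]. Speed limits (rad/s): [2.22, 2.22, 2.79, 2.79, 3.14, 3.14, 3.14].

INTERFACE

Orientations are given as a unit quaternion [x, y, z, w].
In Python, from bench import r, camera gives the robot as it stands. The module is installed in compiled form; this text tells all that it offers.
- The arm moves only by the shell command python3 -m pendant 'ROWS' [FORCE]. ROWS is JSON, a list of rows, each an object with "dp": the shift along the tool's x, y, z as a fraction of full scale, a list of three; "rotation": the turn, a rotation vector about the tool's x, y, z as a fraction of full scale, a list of three; "jaw": the opening, from 0 (shut) to 1 (fully open). A call has 1 to 8 rows; each row is the pose to reach, as a shift and turn from the pose commanded when the call began, along the tool's axes at that moment, turning the shorter way round; what a row does not reach only later rows make up. Full scale, the value 1, is 0.15 m for a shift and 2 pi rad for a turn. A row lasts 1/8 s, in which the tool goes at most 62.5 mm and 10.7 degrees, less where a joint would pass 70% of its speed; a pose out of reach is approached as far as the arm can. A call with a number of a shift or a turn outside -1 to 1 is refused whole. A call with a gripper value outside its range is refused whole. The fingers move at their own pace and stop on an object; FORCE is the grip in N (left out, the last holds). Time passes only in rows, so rows that repeat a pose let the fingers close. It gives the time, the measured TCP pose, the force, the opening and the grip force at its end, in the units of the state.
- r.read_state(): the state, without advancing time (a new reading comes with each control period).
- camera(name): name is "scene" or "side" or "wrist"; returns a dict with "image" (384x512x3 uint8, red, green, blue), "z_map" (384x512 float32, m along the optical axis (not along the pixel's ray), 0 where there is no reading), "mtx" (3x3 intrinsics, pixels), "T" (4x4, takes a point from camera to world coordinates). Camera axes: x right, y down, z forward; pixel columns grow to the right and rows downward; lengths in m; the calibration is good to about 2 mm. A picture is of the moment at which its call begins.
- r.close_job(): hands the job in; it is judged then, once.
The state is a dict: "time": time; "joint_positions": joint angles; "joint_vel": joint speeds; "joint_torque": joint torques, N m; "ee_pos": TCP position; "eef_rot": TCP orientation; "ft_force": force on the tool from outside, world axes, zero at the start; "torque": the same for the moment, N m; "width": finger opening in m; "grip_force": force on a finger pad.
Only numpy, scipy, OpenCV 4.12 (cv2) and the standard library are available. Lean on these libraries where they do the work, as an engineer would, in place of code of your own. Each camera call takes 0.05 s, during which the arm holds its last target. There are 200 camera calls.

TASK

Build up the test set-up on the sloping steel table, in this order: stand the black bench block upright on the left scribed line, square and hard up against the cleat at the low edge; then stand the short turned bushing on end on the right scribed line, also hard up against the cleat; then lay the flat steel bar centrally across the tops of both, parallel to the cleat; and last lay the aluminium block flat on the middle of the bar, lengthwise along it. Let go of each piece before fetching the next, and leave the tall slim bushing standing where it is.

Things in the scene. Friction and masses are not known exactly. Their poses are not given: they have to be found in the camera images.
- angle_table: Fixed sloping steel table, grey base 150 x 240 mm (origin: centre of its underside, z up); moved and turned a little at each start. Its steel top plate, 140 mm along the slope x 240 mm wide, rises at 15 degrees away from the robot, 36 mm to 69 mm above the bench. Along its low edge runs a dark cleat 240 mm long, 10 mm thick, 8 mm high. Two thin dark lines are scribed uphill from the cleat.
- slope (a point): Frame on the table's sloping surface, at the middle of the cleat's uphill face: x uphill along the surface, y along the cleat to the left as the robot sees it, z out of the surface (15 degrees off vertical, leaning to the robot). The cleat fills x = -10 to 0 mm, z up to 8 mm; the surface ends at x = 128 mm. Left line at y = +50 mm, right line at y = -50 mm.
- bench_block: Blackened steel bench block with holes in its top, 36 (x) x 46 (y) x 50 (z) mm, 0.5 to 0.8 kg, standing upright on the bench. Origin at the centre of its underside, z up. Against the cleat its origin is 18 mm (wide face to the cleat) or 23 mm (narrow face) uphill of the cleat face; either will do.
- short_bushing: Short turned steel bushing, a stout cylinder 47 mm in diameter, 50 mm high, about 0.2 kg, standing on end (not the tall slim one). Origin at the centre of its underside, z up its axis. Against the cleat its origin is 23.5 mm uphill of the cleat face. Just as high as the bench block.
- steel_bar: Flat bright steel bar, 45 (x) x 150 (y) x 12 (z) mm, about 0.55 kg, a countersunk hole near each end, lying flat on the bench. Origin at the centre of its underside; y is its length, z up. Laid across block and bushing it is 50 mm above the slope; its middle belongs midway between the lines, about 20 mm uphill of the cleat face.
- alu_block: Plain aluminium block, 28 (x) x 68 (y) x 16 (z) mm, about 0.08 kg, lying flat on the bench. Origin at the centre of its underside; y is its length, z up.
- tall_bushing: Tall slim turned bushing, 36 mm in diameter and 97 mm high with a narrower top, standing on end among the other parts. Not needed: leave it alone. Origin at the centre of its underside, z up.
There are look-alikes about, which are no part of the job. There is more than one size of the alu_block; the one meant has the size given above. What is shaped like the short_bushing but pink is not meant.

How it is judged:
On the way, in this order (a step that is already met when the one before it is completed fails the run):
1. the bench block stands on the left line against the cleat, let go (y of bench_block in the frame of slope between 0.035 and 0.065 m and z of bench_block in the frame of slope between -0.005 and 0.005 m and angle between the z axis of bench_block and the z axis of slope, either way round below 0.07 rad and x of bench_block in the frame of slope above 0.015 m and ((angle between the y axis of bench_block and the y axis of slope, either way round below 0.14 rad and x of bench_block in the frame of slope below 0.023 m) or (angle between the x axis of bench_block and the y axis of slope, either way round below 0.14 rad and x of bench_block in the frame of slope below 0.028 m)) and contact force between the fingers and bench_block below 0.1 N and linear speed of bench_block below 0.02 m/s), for 0.2 s.
2. the short bushing stands on the right line against the cleat, let go (y of bench_block in the frame of slope between 0.035 and 0.065 m and z of bench_block in the frame of slope between -0.005 and 0.005 m and angle between the z axis of each of bench_block, short_bushing and the z axis of slope, either way round below 0.07 rad and x of bench_block in the frame of slope above 0.015 m and ((angle between the y axis of bench_block and the y axis of slope, either way round below 0.14 rad and x of bench_block in the frame of slope below 0.023 m) or (angle between the x axis of bench_block and the y axis of slope, either way round below 0.14 rad and x of bench_block in the frame of slope below 0.028 m)) and y of short_bushing in the frame of slope between -0.065 and -0.035 m and z of short_bushing in the frame of slope between -0.005 and 0.005 m and x of short_bushing in the frame of slope between 0.02 and 0.0285 m and contact force between the fingers and short_bushing below 0.1 N and linear speed of short_bushing below 0.02 m/s), for 0.2 s.
3. the steel bar lies across both, let go (y of bench_block in the frame of slope between 0.035 and 0.065 m and z of bench_block in the frame of slope between -0.005 and 0.005 m and angle between the z axis of each of bench_block, short_bushing, steel_bar and the z axis of slope, either way round below 0.07 rad and x of bench_block in the frame of slope above 0.015 m and ((angle between the y axis of bench_block and the y axis of slope, either way round below 0.14 rad and x of bench_block in the frame of slope below 0.023 m) or (angle between the x axis of bench_block and the y axis of slope, either way round below 0.14 rad and x of bench_block in the frame of slope below 0.028 m)) and y of short_bushing in the frame of slope between -0.065 and -0.035 m and z of short_bushing in the frame of slope between -0.005 and 0.005 m and x of short_bushing in the frame of slope between 0.02 and 0.0285 m and x of steel_bar in the frame of slope between 0.008 and 0.034 m and y of steel_bar in the frame of slope between -0.013 and 0.013 m and z of steel_bar in the frame of slope between 0.045 and 0.055 m and angle between the y axis of steel_bar and the y axis of slope, either way round below 0.17 rad and contact force between steel_bar and bench_block above 0.2 N and contact force between steel_bar and short_bushing above 0.2 N and contact force between the fingers and steel_bar below 0.1 N and linear speed of steel_bar below 0.02 m/s), for 0.2 s.
4. the aluminium block lies on the middle of the bar, let go (y of bench_block in the frame of slope between 0.035 and 0.065 m and z of bench_block in the frame of slope between -0.005 and 0.005 m and angle between the z axis of each of bench_block, short_bushing, steel_bar and the z axis of slope, either way round below 0.07 rad and x of bench_block in the frame of slope above 0.015 m and ((angle between the y axis of bench_block and the y axis of slope, either way round below 0.14 rad and x of bench_block in the frame of slope below 0.023 m) or (angle between the x axis of bench_block and the y axis of slope, either way round below 0.14 rad and x of bench_block in the frame of slope below 0.028 m)) and y of short_bushing in the frame of slope between -0.065 and -0.035 m and z of short_bushing in the frame of slope between -0.005 and 0.005 m and x of short_bushing in the frame of slope between 0.02 and 0.0285 m and x of steel_bar in the frame of slope between 0.008 and 0.034 m and y of steel_bar in the frame of slope between -0.013 and 0.013 m and z of steel_bar in the frame of slope between 0.045 and 0.055 m and angle between the y axis of steel_bar and the y axis of slope, either way round below 0.17 rad and contact force between steel_bar and bench_block above 0.2 N and contact force between steel_bar and short_bushing above 0.2 N and x of alu_block in the frame of steel_bar between -0.012 and 0.012 m and y of alu_block in the frame of steel_bar between -0.015 and 0.015 m and z of alu_block in the frame of steel_bar between 0.008 and 0.016 m and angle between the z axis of alu_block and the z axis of steel_bar, either way round below 0.07 rad and angle between the y axis of alu_block and the y axis of steel_bar, either way round below 0.26 rad and contact force between alu_block and steel_bar above 0.1 N and contact force between the fingers and alu_block below 0.1 N and linear speed of alu_block below 0.02 m/s), for 0.2 s.
At the end, for the whole second after the job is handed in: Block (square to 8 deg) and short bushing stand flat on the slope, within 15 mm of their lines and 5 mm of the cleat; bar on both, within 13 mm of midway, 8-34 mm uphill of the cleat face, parallel to 10 deg; aluminium block flat on its middle within 12 mm, along it to 15 deg; all free, at rest (all of step 4 and contact force between the fingers and bench_block below 0.1 N and linear speed of each of bench_block, short_bushing, steel_bar below 0.02 m/s and contact force between the fingers and short_bushing below 0.1 N and contact force between the fingers and steel_bar below 0.1 N); the robot touches nothing.
It fails at once if the tall bushing is moved more than 30 mm or knocked over (distance of tall_bushing from where it was at the start of the episode above 0.03 m or angle between tall_bushing's own z axis and vertical above 0.3 rad).
It also fails if it takes over 118 s, if anything falls off the work surface, if the arm or the gripper's body presses on something with over 40 N, if the wrist force passes 120 N, or if a joint passes its speed limit or range.

## Working session

There is one attempt and no reset: what is moved stays moved. The work goes in short steps, Python scripts to look and compute and a shell command to move; the robot and the scene stay as the last step left them, time stands still between calls to the robot, and variables do not carry over. Pictures are saved under pics/ and viewed, at most 14 in all, crops included, and the job is handed in when it is done.

```bash
mkdir -p pics
python3 - <<'E'
from bench import r,camera
import cv2,numpy as np
s=r.read_state();print({k:np.round(v,3).tolist() for k,v in s.items()})
for n in("scene","side"):
    c=camera(n);cv2.imwrite(f"pics/{n}0.png",cv2.resize(c["image"][...,::-1],(768,576)));np.savez(f"{n}0.npz",**c)
    print(n,np.round(c["T"],3).tolist(),c["mtx"].round(1).tolist(),c["z_map"].min(),c["z_map"].max())
E
```

```text
{'time': 0.0, 'joint_positions': [1.292, 0.333, -0.065, 1.461, 0.022, 1.35, -0.089], 'joint_vel': [-0.001, -0.0, 0.001, 0.0, -0.0, 0.0, 0.0], 'joint_torque': [-0.001, -62.326, 0.024, -38.989, -0.061, 0.04, 0.0], 'ee_pos': [0.158, -0.604, 0.199], 'eef_rot': [0.992, 0.128, -0.0, -0.001], 'ft_force': [0.147, 0.611, 0.197], 'torque': [-0.008, -0.024, 0.049], 'grip_force': 0.0, 'width': 0.087}
scene [[-0.678, -0.405, 0.613, -0.235], [-0.735, 0.378, -0.564, 0.763], [-0.003, -0.833, -0.554, 0.739], [0.0, 0.0, 0.0, 1.0]] [[360.3, 0.0, 252.2], [0.0, 360.3, 188.9], [0.0, 0.0, 1.0]] 0.0 2.700156
side [[0.907, -0.336, 0.253, 0.13], [-0.42, -0.72, 0.552, -0.779], [-0.003, -0.608, -0.794, 1.313], [0.0, 0.0, 0.0, 1.0]] [[495.7, 0.0, 247.2], [0.0, 495.7, 192.5], [0.0, 0.0, 1.0]] 0.0 3.2181199
```

View pics/scene0.png

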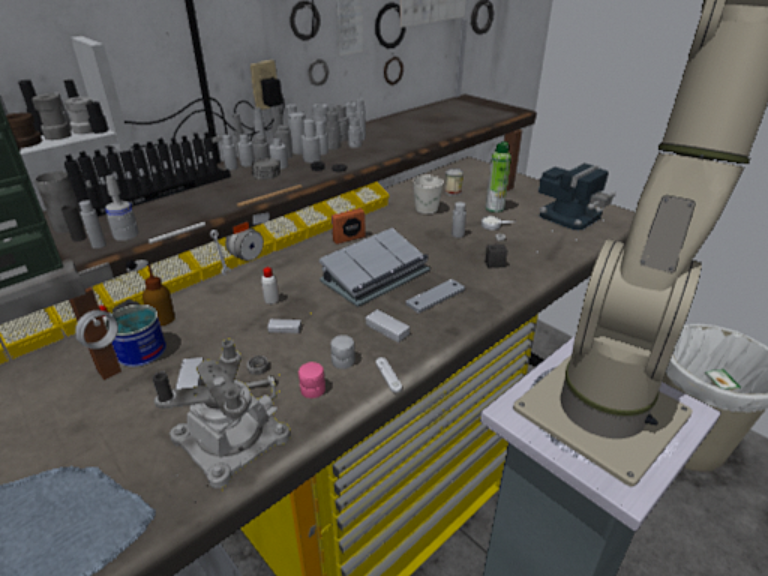

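View pics/side0.png

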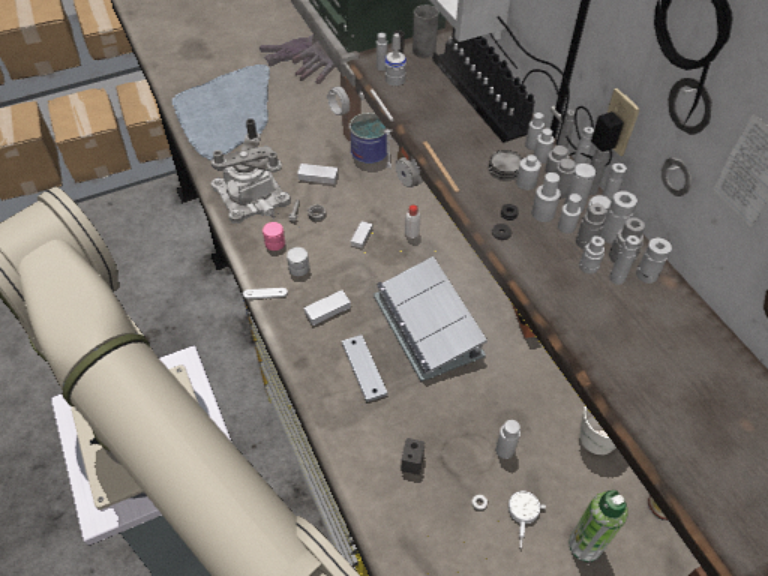

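The side view (768 px wide) shows the bench block at (413,455), tall bushing (509,440), bar (364,368), short bushing (298,262) and the sloping table at (430,318). Block-like parts lie at (328,307), (361,235) and (318,174). Next I measure them from the depth clouds of both views.

```bash
cat > h.py <<'E'
import numpy as np,cv2
def cloud(c):
    z=c["z_map"];v,u=np.mgrid[:384,:512];K=c["mtx"]
    p=np.stack([(u-K[0,2])/K[0,0]*z,(v-K[1,2])/K[1,1]*z,z],-1)
    w=p@c["T"][:3,:3].T+c["T"][:3,3];w[z<=0]=np.nan
    return w
def box(w,ctr,rad,zlo,zhi):
    "top-face centre/size/yaw of points near ctr, with z within zlo..zhi"
    m=(np.hypot(w[...,0]-ctr[0],w[...,1]-ctr[1])<rad)&(w[...,2]>zlo)&(w[...,2]<zhi)
    p=w[m]
    if len(p)<8:return None
    (cx,cy),(a,b),t=cv2.minAreaRect((p[:,:2]*1000).astype(np.float32))
    if a<b:a,b,t=b,a,t+90
    return dict(c=np.round([cx,cy],1),size=np.round([a,b],1),yaw_long=round((t+90)%180-90,1),z=np.round(np.percentile(p[:,2]*1000,[5,50,95]),1),n=len(p),mean=np.round(p.mean(0)*1000,1))
E
python3 - <<'E'
from h import *
W={n:cloud(dict(np.load(f"{n}0.npz"))) for n in("scene","side")}
px={"block":(413,455),"tall":(509,435),"bar":(364,368),"short":(298,262),"aluA":(328,305),"aluB":(361,235),"C":(318,174),"pink":(274,236)}
ok={}
for k,(u,v) in px.items():
    c=W["side"][round(v/1.5),round(u/1.5)];print(k,np.round(c*1000))
    for n in W:
        b=box(W[n],c,.1 if k=="bar" else .05,c[2]-.004 if 1 else 0,c[2]+.006);print("  ",n,b)
# bench level, slope
for n in W:
    w=W[n];q=w[(w[...,0]>.3)&(w[...,0]<.9)&(abs(w[...,1])<.5)&(abs(w[...,2])<.02)];print(n,"bench z",np.median(q[:,2])*1000)
    u=W["side"][212,290]
    m=(np.hypot(w[...,0]-u[0],w[...,1]-u[1])<.055);p=w[m];A=np.c_[p[:,:2],np.ones(len(p))]
    s=np.linalg.lstsq(A,p[:,2],rcond=None)[0];
    for _ in range(3):
        r_=abs(A@s-p[:,2]);g=r_<.003;s=np.linalg.lstsq(A[g],p[g,2],rcond=None)[0]
    print("slope ctr",u.round(3),"plane",s.round(4),"tilt",np.degrees(np.arctan(np.hypot(*s[:2]))).round(2),"uphill yaw",np.degrees(np.arctan2(s[1],s[0])).round(2))
    m=np.hypot(w[...,0]-u[0],w[...,1]-u[1])<.17
    d=w[...,2]-(w[...,:2]@s[:2]+s[2]); 
    t=m&(abs(d)<.003)&(w[...,2]>.03);(c,sz,a)=cv2.minAreaRect((w[t][:,:2]*1000).astype(np.float32));print("plate",c,sz,a)
    t=m&(abs(d-.008)<.002)&(w[...,2]<.06);
    if t.sum()>5:(c,sz,a)=cv2.minAreaRect((w[t][:,:2]*1000).astype(np.float32));print("cleat top",c,sz,a,t.sum())
E
```

```text
block [ 443. -277.   46.]
   scene {'c': array([ 446. , -272.6]), 'size': array([45.3, 44.3]), 'yaw_long': 52.0, 'z': array([43. , 49. , 51.7]), 'n': 68, 'mean': array([ 440.8, -267.9,   48. ])}
   side {'c': array([ 446.1, -271.8]), 'size': array([48.6, 35.9]), 'yaw_long': 53.7, 'z': array([44.2, 48.9, 51.5]), 'n': 163, 'mean': array([ 446.1, -272.3,   48.4])}
tall [ 608. -332.   85.]
   scene {'c': array([ 610.7, -317.2]), 'size': array([26.5,  9.8]), 'yaw_long': 26.2, 'z': array([81.1, 86.1, 88.7]), 'n': 17, 'mean': array([ 609.2, -317.5,   84.9])}
   side {'c': array([ 609.8, -332.6]), 'size': array([22.7,  7.7]), 'yaw_long': -39.3, 'z': array([83. , 86.9, 89.8]), 'n': 15, 'mean': array([ 609. , -331. ,   86.3])}
bar [449. -51.  10.]
   scene {'c': array([485. , -50.6]), 'size': array([152.3, 127.6]), 'yaw_long': 85.5, 'z': array([ 7.3, 12.5, 14.8]), 'n': 398, 'mean': array([454.8, -44.3,  12.1])}
   side {'c': array([461. , -55.3]), 'size': array([180.4, 173. ]), 'yaw_long': 26.6, 'z': array([ 6.5, 11.5, 15.3]), 'n': 660, 'mean': array([453.6, -53.2,  11.3])}
short [421. 236.  4
[... 1719 characters left out ...]
8.6,  46.9])}
scene bench z 1.2210350295587258
slope ctr [ 0.621 -0.027  0.052] plane [ 0.2691 -0.0029 -0.1139] tilt 15.06 uphill yaw -0.61
plate (616.061279296875, -8.089370727539062) (243.6785430908203, 139.92221069335938) 88.82054138183594
cleat top (507.78741455078125, -5.002235412597656) (238.50360107421875, 103.70246887207031) 88.83457946777344 109
side bench z 0.39781848541553533
slope ctr [ 0.621 -0.027  0.052] plane [ 0.2732 -0.0026 -0.1177] tilt 15.28 uphill yaw -0.55
plate (618.8952026367188, -6.8458709716796875) (242.42845153808594, 136.2088623046875) 88.75675201416016
cleat top (538.9398803710938, -6.5029449462890625) (235.9793701171875, 168.30238342285156) 85.30261993408203 163
```

Aluminium candidate B, at (592,282), matches the 68×28×16 size. I'll write a planner that converts world targets into tool-axis fractions.

```bash
cat >> h.py <<'E'
from scipy.spatial.transform import Rotation as Ro
def Rt(yaw,tilt=None):
    "tool pointing down, tool x at yaw (deg); tilt=slope rotation matrix or None"
    c,s=np.cos(np.radians(yaw)),np.sin(np.radians(yaw))
    B=np.array([[c,s,0],[s,-c,0],[0,0,-1]]);return B if tilt is None else tilt@B
def go(p,R=None,p0=None,R0=None):
    "tool-axis dp / rotation fractions from given (or present) pose to target"
    from bench import r
    s=r.read_state()
    if p0 is None:p0=s["ee_pos"]
    if R0 is None:R0=Ro.from_quat(s["eef_rot"]).as_matrix()
    if R is None:R=R0
    print("dp",np.round(R0.T@(np.array(p)-p0)/.15,3).tolist(),"rot",np.round(Ro.from_matrix(R0.T@R).as_rotvec()/2/np.pi,4).tolist())
E
python3 - <<'E'
from h import *
go([.44,-.275,.25],Rt(52.8))
go([.44,-.275,.25],Rt(52.8),R0=Rt(52.8))
W={n:cloud(dict(np.load(f"{n}0.npz"))) for n in("scene","side")}
for n in W:
    w=W[n]
    m=(w[...,2]>.0095)&(w[...,2]<.016)&(w[...,0]>.39)&(w[...,0]<.51)&(w[...,1]>-.15)&(w[...,1]<.06)
    k,l,st,ce=cv2.connectedComponentsWithStats(m.astype(np.uint8));i=1+np.argmax(st[1:,4])
    p=w[l==i];print(n,cv2.minAreaRect((p[:,:2]*1000).astype(np.float32)),len(p),np.median(p[:,2]))
E
```

```text
dp [2.374, -1.649, -0.34] rot [-0.0002, -0.0001, -0.1059]
dp [2.885, 0.17, -0.342] rot [0.0, 0.0, 0.0]
scene ((445.191162109375, -48.206871032714844), (151.1065673828125, 48.08494567871094), 86.59044647216797) 318 0.01301653975825956
side ((448.65594482421875, -47.96051788330078), (152.48081970214844, 46.380836486816406), 85.46890258789062) 463 0.012465466631193411
```

```bash
python3 -m pendant '[{"dp":[0.79,-0.55,-0.113],"rotation":[0,0,0],"jaw":1},{"dp":[0.79,-0.55,-0.113],"rotation":[0,0,0],"jaw":1},{"dp":[0.79,-0.55,-0.113],"rotation":[0,0,0],"jaw":1}]' 30 && python3 -m pendant '[{"dp":[0.79,-0.55,-0.113],"rotation":[0,0,0],"jaw":1},{"dp":[0.79,-0.55,-0.113],"rotation":[0,0,0],"jaw":1},{"dp":[0.79,-0.55,-0.113],"rotation":[0,0,0],"jaw":1}]' && python3 -m pendant '[{"dp":[0.79,-0.55,-0.113],"rotation":[0,0,-0.106],"jaw":1},{"dp":[0.79,-0.55,-0.113],"rotation":[0,0,-0.106],"jaw":1},{"dp":[0.79,-0.55,-0.113],"rotation":[0,0,-0.106],"jaw":1},{"dp":[0.79,-0.55,-0.113],"rotation":[0,0,-0.106],"jaw":1},{"dp":[0.79,-0.55,-0.113],"rotation":[0,0,-0.106],"jaw":1},{"dp":[0.79,-0.55,-0.113],"rotation":[0,0,-0.106],"jaw":1}]'
python3 - <<'E'
from h import *
from bench import r,camera
s=r.read_state();R=Ro.from_quat(s["eef_rot"]).as_matrix();print(s["ee_pos"],s["joint_positions"],np.degrees(np.arctan2(R[1,0],R[0,0])))
c=camera("wrist");np.savez("w1.npz",**c);cv2.imwrite("pics/w1.png",c["image"][...,::-1])
print("cam in tool",(R.T@(c["T"][:3,3]-s["ee_pos"])).round(3),(R.T@c["T"][:3,:3]).round(2).tolist())
w=cloud(c);print(box(w,[.446,-.272],.045,.044,.056))
m=(w[...,2]>.02)&(w[...,2]<.12)&(np.hypot(w[...,0]-.446,w[...,1]+.272)<.06);print(np.nanmin(w[...,2]))
go([.446,-.272,.008],Rt(53))
E
```

```text
time: 0.48
ee_pos: [0.2552, -0.492, 0.2169]
eef_rot: [0.991, 0.13, 0.001, 0.0]
ft_force: [0.7, 0.3, -0.6]
width: 0.0869
grip_force: 0.0
time: 0.85
ee_pos: [0.3482, -0.3823, 0.2338]
eef_rot: [0.992, 0.13, 0.0, 0.0]
ft_force: [-1.1, -0.1, -0.4]
width: 0.0869
grip_force: 0.0
time: 1.6
ee_pos: [0.439, -0.2759, 0.2501]
eef_rot: [0.896, 0.443, -0.0, -0.0]
ft_force: [-0.4, 0.3, -0.1]
width: 0.087
grip_force: 0.0
[ 0.43900371 -0.27594473  0.25007389] [ 0.86041314  0.09855348 -0.41393172  1.64182359  0.04021675  1.4099984
 -0.21084135] 52.60569857334997
cam in tool [ 0.068  0.    -0.186] [[-0.0, -0.97, -0.25], [1.0, -0.0, 0.0], [-0.0, -0.25, 0.97]]
{'c': array([ 446.3, -270.9]), 'size': array([45.2, 35.7]), 'yaw_long': 52.4, 'z': array([48.9, 50.3, 51.5]), 'n': 823, 'mean': array([ 446.3, -270.9,   50.2])}
-0.910336413967811
dp [0.049, 0.022, 1.614] rot [-0.0001, 0.0, -0.001]
```

View pics/w1.png

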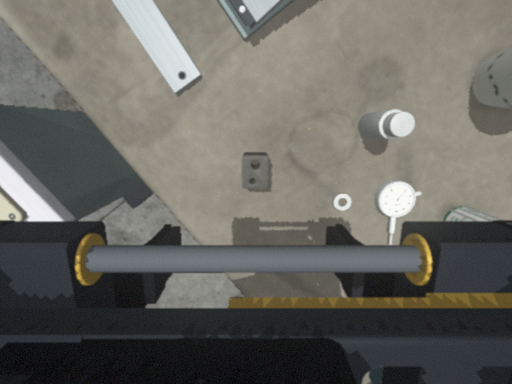

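The wrist view shows the block at (256,171), clear of the tall bushing at (398,123). Its measured top is at (446,-271), z=50. Next is the descent and grip.

```bash
python3 -m pendant '[{"dp":[0.056,0.018,0.8],"rotation":[0,0,0],"jaw":1},{"dp":[0.056,0.018,0.8],"rotation":[0,0,0],"jaw":1},{"dp":[0.056,0.018,0.8],"rotation":[0,0,0],"jaw":1}]' >/dev/null && python3 -m pendant '[{"dp":[0,0,0.4],"rotation":[0,0,0],"jaw":1},{"dp":[0,0,0.7],"rotation":[0,0,0],"jaw":1},{"dp":[0,0,0.8],"rotation":[0,0,0],"jaw":1},{"dp":[0,0,0.8],"rotation":[0,0,0],"jaw":1},{"dp":[0,0,0.8],"rotation":[0,0,0],"jaw":0}]' && python3 -m pendant '[{"dp":[0,0,0],"rotation":[0,0,0],"jaw":0},{"dp":[0,0,0],"rotation":[0,0,0],"jaw":0},{"dp":[0,0,0],"rotation":[0,0,0],"jaw":0},{"dp":[0,0,0],"rotation":[0,0,0],"jaw":0}]' 40
```

```text
time: 2.65
ee_pos: [0.4483, -0.2713, 0.0128]
eef_rot: [0.896, 0.445, 0.001, 0.002]
ft_force: [-0.2, 0.4, 0.5]
width: 0.0829
grip_force: 0.0
time: 3.15
ee_pos: [0.4467, -0.2702, 0.0104]
eef_rot: [0.896, 0.445, -0.0, 0.0]
ft_force: [0.4, -0.3, -0.4]
width: 0.0448
grip_force: 0.0
```

```bash
python3 -m pendant '[{"dp":[0,0,0],"rotation":[0,0,0],"jaw":0},{"dp":[0,0,0],"rotation":[0,0,0],"jaw":0},{"dp":[0,0,0],"rotation":[0,0,0],"jaw":0},{"dp":[0,0,-0.1],"rotation":[0,0,0],"jaw":0},{"dp":[0,0,-0.4],"rotation":[0,0,0],"jaw":0},{"dp":[0,0,-0.8],"rotation":[0,0,0],"jaw":0},{"dp":[0,0,-1],"rotation":[0,0,0],"jaw":0},{"dp":[0,0,-1],"rotation":[0,0,0],"jaw":0}]' 40
python3 - <<'E'
from h import *
go([.45,-.04,.25],Rt(-1))
E
```

```text
time: 4.15
ee_pos: [0.4479, -0.2708, 0.1629]
eef_rot: [0.896, 0.445, 0.001, 0.002]
ft_force: [0.3, -0.5, -5.6]
width: 0.0358
grip_force: 39.9
dp [1.234, -0.916, -0.585] rot [0.0007, -0.0004, 0.1495]
```

```bash
python3 -m pendant '[{"dp":[0.617,-0.458,-0.29],"rotation":[0,0,0.075],"jaw":0},{"dp":[0.617,-0.458,-0.29],"rotation":[0,0,0.075],"jaw":0},{"dp":[0.617,-0.458,-0.29],"rotation":[0,0,0.075],"jaw":0}]' >/dev/null
python3 - <<'E'
from h import *
go([.45,-.04,.25],Rt(-1))
E
```

```text
dp [0.33, -0.655, -0.306] rot [-0.0, -0.0001, 0.0749]
```

```bash
python3 -m pendant '[{"dp":[0.33,-0.65,-0.3],"rotation":[0,0,0.075],"jaw":0},{"dp":[0.33,-0.65,-0.3],"rotation":[0,0,0.075],"jaw":0},{"dp":[0.33,-0.65,-0.3],"rotation":[0,0,0.075],"jaw":0},{"dp":[0.33,-0.65,-0.3],"rotation":[0,0,0.075],"jaw":0},{"dp":[0.33,-0.65,-0.3],"rotation":[0,0,0.075],"jaw":0}]'
python3 - <<'E'
from h import *
from bench import r,camera
c=camera("wrist");np.savez("w2.npz",**c);cv2.imwrite("pics/w2.png",c["image"][...,::-1])
E
```

```text
time: 5.15
ee_pos: [0.4493, -0.0465, 0.2475]
eef_rot: [1.0, -0.01, -0.001, -0.0]
ft_force: [-0.4, -0.0, -5.2]
width: 0.0357
grip_force: 39.9
```

View pics/w2.png

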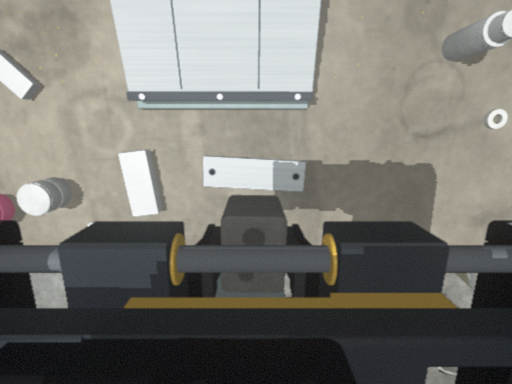

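The wrist view shows the cleat as a dark strip at rows 92–102, cols 128–312, with the scribed lines at about cols 180 and 259. I'll now fit the slope frame.

```bash
cat > slope.py <<'E'
from h import *
c=dict(np.load("w2.npz"));w=cloud(c);g=cv2.cvtColor(c["image"],cv2.COLOR_RGB2GRAY).astype(float);K=c["mtx"];T=c["T"]
p=w[5:85,135:305].reshape(-1,3);p=p[np.isfinite(p[:,0])]
A=np.c_[p[:,:2],np.ones(len(p))];s=np.linalg.lstsq(A,p[:,2],rcond=None)[0]
for _ in range(4):
    e=abs(A@s-p[:,2])<.003;s=np.linalg.lstsq(A[e],p[e,2],rcond=None)[0]
n=np.array([-s[0],-s[1],1]);n/=np.linalg.norm(n);p0=np.array([0,0,s[2]])
print("plane",s.round(4),"tilt",np.degrees(np.arccos(n[2])).round(2),"yaw",np.degrees(np.arctan2(s[1],s[0])).round(2),"rms",np.std((A@s-p[:,2])[e])*1e3)
def hit(u,v,h=0):
    d=T[:3,:3]@np.array([(u-K[0,2])/K[0,0],(v-K[1,2])/K[1,1],1]);o=T[:3,3]
    return o+d*((p0+n*h-o)@n)/(d@n)
E_=[]
for u in list(range(150,172,3))+list(range(188,212,3))+list(range(228,252,3))+list(range(266,290,3)):
    col=g[80:106,u];hi=np.median(col[:8]);lo=col[10:24].min();t=(hi+lo)/2;i=next(k for k in range(3,25) if col[k]<t)
    v=80+i-1+(col[i-1]-t)/(col[i-1]-col[i]);E_.append(hit(u,v,.008))
E_=np.array(E_);k=np.polyfit(E_[:,1],E_[:,0],1);print("cleat edge x=k*y+b",k.round(4),"resid mm",np.std(E_[:,0]-np.polyval(k,E_[:,1]))*1e3)
L=[]
for lo,hi in((165,195),(248,272)):
    q=[]
    for v in range(20,88,3):
        row=g[v,lo:hi];bg=np.median(row);wt=np.clip(bg-15-row,0,None)
        if wt.sum()>10:q.append(hit(lo+(wt*np.arange(hi-lo)).sum()/wt.sum(),v))
    q=np.array(q);m=np.polyfit(q[:,0],q[:,1],1);L.append((m,q));print("line y=m x+b",m.round(4),len(q),"yaw",np.degrees(np.arctan(m[0])).round(2))
ys=np.array([-k[0]*-1*1,0,0]);ys=np.array([k[0],1,0]);ys-=n*(ys@n);ys/=np.linalg.norm(ys);xs=np.cross(ys,n)
Rs=np.c_[xs,ys,n]
# origin: cleat edge point, foot on plane, midway between lines
e=E_.mean(0)-n*.008
yl=[np.mean([(a-e)@ys-0 for a in q]) for m,q in L];xl=[np.mean([(a-e)@xs for a in q]) for m,q in L]
print("lines y rel",np.round(yl,4));O=e+ys*np.mean(yl)
print("O",O.round(4),"yaw",np.degrees(np.arctan2(xs[1],xs[0])).round(2));np.savez("S.npz",O=O,R=Rs)
ends=[hit(u,v) for u,v in((128,95),(312,98))];print([(Rs.T@(a-O)).round(4) for a in ends])
E
python3 slope.py
```

```text
plane [ 0.2685 -0.0057 -0.1146] tilt 15.03 yaw -1.21 rms 0.8715814047931835
cleat edge x=k*y+b [0.0198 0.5612] resid mm 0.05419025215199218
line y=m x+b [-0.0204  0.0567] 23 yaw -1.17
line y=m x+b [-0.0258 -0.0402] 23 yaw -1.48
lines y rel [ 0.0492 -0.0509]
O [ 0.5632 -0.0049  0.0367] yaw -1.13
[array([-0.0061,  0.1205, -0.    ]), array([-0.0099, -0.1206, -0.    ])]
```

```bash
cat >> h.py <<'E'
def gs(x,y,z,yaw=0,cur=True):
    "to slope coordinates (mm) of TCP"
    S=np.load("S.npz");go(S["O"]+S["R"]@np.array([x,y,z])/1000,Rt(yaw,S["R"]))
def where():
    from bench import r
    S=np.load("S.npz");s=r.read_state();R=S["R"].T@Ro.from_quat(s["eef_rot"]).as_matrix()
    print("slope mm",(S["R"].T@(s["ee_pos"]-S["O"])*1000).round(1),"yaw",np.degrees(np.arctan2(R[1,0],R[0,0])).round(2),"tilt",np.degrees(np.arccos(-R[2,2])).round(2),"F slope",(S["R"].T@s["ft_force"]).round(1),"w",round(s["width"],4),"t",round(s["time"],2))
E
python3 -c "
from h import *
gs(32,50,60)"
```

```text
dp [0.857, -0.626, 0.964] rot [-0.0001, 0.042, -0.0]
```

```bash
python3 -m pendant '[{"dp":[0.6,-0.44,0.35],"rotation":[0,0.03,0],"jaw":0},{"dp":[0.857,-0.626,0.7],"rotation":[0,0.042,0],"jaw":0},{"dp":[0.857,-0.626,0.964],"rotation":[0,0.042,0],"jaw":0},{"dp":[0.857,-0.626,0.964],"rotation":[0,0.042,0],"jaw":0},{"dp":[0.857,-0.626,0.964],"rotation":[0,0.042,0],"jaw":0},{"dp":[0.857,-0.626,0.964],"rotation":[0,0.042,0],"jaw":0}]' >/dev/null
python3 -c "
from h import *
where();gs(30,50,16)"
```

```text
slope mm [33.2 50.  61.3] yaw -0.06 tilt 0.07 F slope [-1.3  0.9 -3.3] w 0.0355 t 5.95
dp [-0.022, -0.0, 0.302] rot [0.0, -0.0002, -0.0002]
```

```bash
python3 -m pendant '[{"dp":[-0.015,0,0.2],"rotation":[0,0,0],"jaw":0},{"dp":[-0.015,0,0.295],"rotation":[0,0,0],"jaw":0},{"dp":[-0.015,0,0.295],"rotation":[0,0,0],"jaw":0},{"dp":[-0.015,0,0.295],"rotation":[0,0,0],"jaw":0}]' >/dev/null
python3 -c "
from h import *
where()"
for i in 1 ; do python3 -m pendant '[{"dp":[0,0,0.01],"rotation":[0,0,0],"jaw":0},{"dp":[0,0,0.01],"rotation":[0,0,0],"jaw":0}]' >/dev/null;  python3 -c "
from h import *
where()"; done
python3 -m pendant '[{"dp":[0,0,0.01],"rotation":[0,0,0],"jaw":0},{"dp":[0,0,0.01],"rotation":[0,0,0],"jaw":0}]' >/dev/null;  python3 -c "
from h import *
where()"
```

```text
slope mm [31.9 50.7 17.8] yaw -0.05 tilt 0.17 F slope [-1.1 -1.2 -4.5] w 0.0356 t 6.45
slope mm [31.3 50.7 15.6] yaw -0.05 tilt 0.12 F slope [-2.   0.8 -4.6] w 0.0355 t 6.7
slope mm [30.9 50.8 13.7] yaw -0.04 tilt 0.07 F slope [-1.1 -0.5 -5. ] w 0.0355 t 6.95
```

```bash
python3 -m pendant '[{"dp":[0,0,0.007],"rotation":[0,0,0],"jaw":0},{"dp":[0,0,0.007],"rotation":[0,0,0],"jaw":0}]' >/dev/null;  python3 -c "
from h import *
where()"
python3 -m pendant '[{"dp":[0,0,0.007],"rotation":[0,0,0],"jaw":0},{"dp":[0,0,0.007],"rotation":[0,0,0],"jaw":0}]' >/dev/null;  python3 -c "
from h import *
where()"
python3 -m pendant '[{"dp":[0,0,0.007],"rotation":[0,0,0],"jaw":0},{"dp":[0,0,0.007],"rotation":[0,0,0],"jaw":0}]' >/dev/null;  python3 -c "
from h import *
where()"
```

```text
slope mm [30.9 50.8 12.6] yaw -0.04 tilt 0.08 F slope [-0.3  0.9 -5.6] w 0.0354 t 7.2
slope mm [30.9 50.7 11.6] yaw -0.04 tilt 0.08 F slope [-0.8 -0.1 -4.3] w 0.0359 t 7.45
slope mm [30.9 50.7 10.5] yaw -0.05 tilt 0.08 F slope [-1.7  0.2 -4.9] w 0.0355 t 7.7
```

```bash
python3 -m pendant '[{"dp":[0,0,0.005],"rotation":[0,0,0],"jaw":0},{"dp":[0,0,0.005],"rotation":[0,0,0],"jaw":0}]' >/dev/null;  python3 -c "
from h import *
where()"
python3 -m pendant '[{"dp":[0,0,0.004],"rotation":[0,0,0],"jaw":0},{"dp":[0,0,0.004],"rotation":[0,0,0],"jaw":0}]' >/dev/null;  python3 -c "
from h import *
where()"
```

```text
slope mm [31.2 50.8 10.1] yaw -0.05 tilt 0.1 F slope [-3.  -0.5  0.3] w 0.0357 t 7.95
slope mm [31.2 50.8 10. ] yaw -0.03 tilt 0.1 F slope [-6.8 -1.4 12.5] w 0.0359 t 8.2
```

```bash
python3 -m pendant '[{"dp":[0,0,-0.005],"rotation":[0,0,0],"jaw":0},{"dp":[-0.02,0,-0.005],"rotation":[0,0,0],"jaw":0},{"dp":[-0.04,0,-0.005],"rotation":[0,0,0],"jaw":0},{"dp":[-0.04,0,-0.005],"rotation":[0,0,0],"jaw":0}]' >/dev/null;  python3 -c "
from h import *
where()"
python3 -m pendant '[{"dp":[-0.007,0,0],"rotation":[0,0,0],"jaw":0},{"dp":[-0.007,0,0],"rotation":[0,0,0],"jaw":0}]' >/dev/null;  python3 -c "
from h import *
where()"
python3 -m pendant '[{"dp":[-0.005,0,0],"rotation":[0,0,0],"jaw":0},{"dp":[-0.005,0,0],"rotation":[0,0,0],"jaw":0}]' >/dev/null;  python3 -c "
from h import *
where()"
```

```text
slope mm [25.1 50.8 10.1] yaw -0.04 tilt 0.11 F slope [ 0.4  0.5 -0.7] w 0.0354 t 8.7
slope mm [24.3 50.8 10.1] yaw -0.04 tilt 0.12 F slope [ 1.   0.6 -1. ] w 0.0358 t 8.95
slope mm [23.4 50.8 10.1] yaw -0.05 tilt 0.11 F slope [0.7 0.9 0.6] w 0.0359 t 9.2
```

```bash
python3 -m pendant '[{"dp":[-0.005,0,0],"rotation":[0,0,0],"jaw":0},{"dp":[-0.005,0,0],"rotation":[0,0,0],"jaw":0}]' >/dev/null;  python3 -c "
from h import *
where()"
python3 -m pendant '[{"dp":[-0.004,0,0],"rotation":[0,0,0],"jaw":0},{"dp":[-0.004,0,0],"rotation":[0,0,0],"jaw":0}]' >/dev/null;  python3 -c "
from h import *
where()"
```

```text
slope mm [23.1 50.8 10.2] yaw -0.05 tilt 0.16 F slope [ 3.7 -0.2 -0.9] w 0.0357 t 9.45
slope mm [22.9 50.9 10.3] yaw -0.04 tilt 0.2 F slope [ 5.1  0.1 -2.4] w 0.0353 t 9.7
```

```bash
python3 -m pendant '[{"dp":[0.002,0,0.004],"rotation":[0,0,0],"jaw":0},{"dp":[0.002,0,0.004],"rotation":[0,0,0],"jaw":0.7},{"dp":[0.002,0,0.004],"rotation":[0,0,0],"jaw":0.7},{"dp":[0.002,0,0.004],"rotation":[0,0,0],"jaw":0.7},{"dp":[0.002,0,0.004],"rotation":[0,0,0],"jaw":0.7}]' >/dev/null;  python3 -c "
from h import *
where()"
python3 -m pendant '[{"dp":[0,0,-0.1],"rotation":[0,0,0],"jaw":0.8},{"dp":[0,0,-0.4],"rotation":[0,0,0],"jaw":1},{"dp":[0,0,-0.8],"rotation":[0,0,0],"jaw":1},{"dp":[-0.2,0,-1],"rotation":[0,0,0],"jaw":1},{"dp":[-0.4,-0.4,-1],"rotation":[0,0,0],"jaw":1},{"dp":[-0.4,-0.4,-1],"rotation":[0,0,0],"jaw":1}]' >/dev/null
python3 - <<'E'
from h import *
from bench import camera
S=np.load("S.npz");where()
c=camera("wrist");np.savez("w3.npz",**c);cv2.imwrite("pics/w3.png",c["image"][...,::-1])
q=(cloud(c)-S["O"])@S["R"];print(box(q,[.023,.05],.045,.046,.055))
go([.4245,.2555,.19],Rt(0))
E
```

```text
slope mm [21.8 50.7  9.2] yaw -0.05 tilt 0.05 F slope [-0.1 -0.4 -0.1] w 0.0596 t 10.32
slope mm [-39.2 114.4 160.7] yaw 0.29 tilt 0.2 F slope [ 0.1 -0.4  0. ] w 0.0869 t 11.07
{'c': array([22.1, 51. ]), 'size': array([45.8, 36.2]), 'yaw_long': -1.2, 'z': array([48.7, 50. , 51.2]), 'n': 1507, 'mean': array([22.2, 51.3, 49.9])}
dp [-0.399, -0.964, -0.169] rot [0.0006, -0.0422, -0.0026]
```

View pics/w3.png

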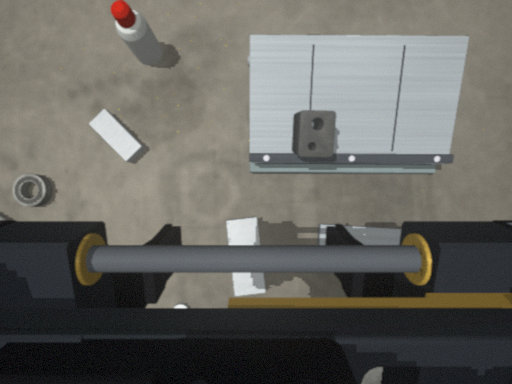

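The block stands on the left line at (316,133), against the cleat (x≈22.5, y≈51 mm, yaw −1°). Next I go to the short bushing.

```bash
python3 -m pendant '[{"dp":[-0.4,-0.96,-0.2],"rotation":[0,-0.042,0],"jaw":1},{"dp":[-0.4,-0.96,-0.2],"rotation":[0,-0.042,0],"jaw":1},{"dp":[-0.4,-0.96,-0.2],"rotation":[0,-0.042,0],"jaw":1},{"dp":[-0.4,-0.96,-0.2],"rotation":[0,-0.042,0],"jaw":1},{"dp":[-0.4,-0.96,-0.2],"rotation":[0,-0.042,0],"jaw":1}]'
python3 - <<'E'
from h import *
from bench import camera
c=camera("wrist");cv2.imwrite("pics/w4.png",c["image"][...,::-1])
w=cloud(c);m=(np.hypot(w[...,0]-.4245,w[...,1]-.2555)<.04)&(w[...,2]>.044)&(w[...,2]<.056)
print(cv2.minEnclosingCircle((w[m][:,:2]*1000).astype(np.float32)),box(w,[.4245,.2555],.04,.044,.056))
(x,y),_=cv2.minEnclosingCircle((w[m][:,:2]).astype(np.float32));go([x,y,.010],Rt(0))
E
```

```text
time: 11.75
ee_pos: [0.4253, 0.2515, 0.1938]
eef_rot: [1.0, -0.011, -0.0, 0.0]
ft_force: [-0.8, -0.9, 0.2]
width: 0.087
grip_force: 0.0
((425.00726318359375, 257.4429931640625), 23.4617977142334) {'c': array([425.1, 257.3]), 'size': array([45.8, 45.6]), 'yaw_long': 43.0, 'z': array([46.8, 50.2, 51.5]), 'n': 1211, 'mean': array([426.1, 257.4,  50. ])}
dp [-0.004, -0.043, 1.225] rot [0.0001, 0.0, -0.0036]
```

View pics/w4.png

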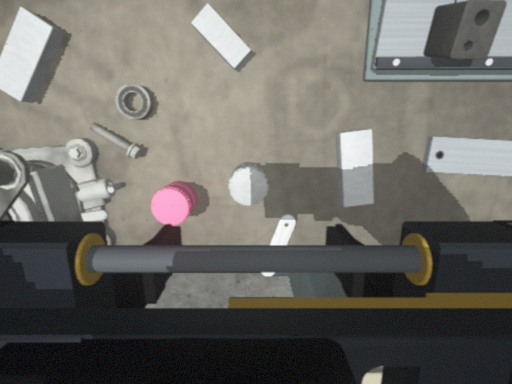

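The grey bushing is at (249,185) and pink at (175,203), 96 mm away. I'll descend with the jaw partly closed for clearance.

```bash
python3 -m pendant '[{"dp":[-0.004,-0.043,0.4],"rotation":[0,0,-0.003],"jaw":0.82},{"dp":[-0.004,-0.043,0.8],"rotation":[0,0,-0.003],"jaw":0.82},{"dp":[-0.004,-0.043,0.8],"rotation":[0,0,-0.003],"jaw":0.82}]' >/dev/null
python3 -c "
from h import *
go([.425,.2574,.010],Rt(0))"
```

```text
dp [0.022, -0.008, 0.406] rot [0.0005, 0.0011, -0.0005]
```

```bash
python3 -m pendant '[{"dp":[0,0,0.2],"rotation":[0,0,0],"jaw":0.82},{"dp":[0,0,0.42],"rotation":[0,0,0],"jaw":0.82},{"dp":[0,0,0.42],"rotation":[0,0,0],"jaw":0.82},{"dp":[0,0,0.42],"rotation":[0,0,0],"jaw":0},{"dp":[0,0,0.42],"rotation":[0,0,0],"jaw":0},{"dp":[0,0,0.42],"rotation":[0,0,0],"jaw":0},{"dp":[0,0,0.42],"rotation":[0,0,0],"jaw":0},{"dp":[0,0,0.42],"rotation":[0,0,0],"jaw":0}]' 30
python3 -m pendant '[{"dp":[0,0,0],"rotation":[0,0,0],"jaw":0},{"dp":[0,0,0],"rotation":[0,0,0],"jaw":0},{"dp":[0,0,-0.2],"rotation":[0,0,0],"jaw":0},{"dp":[0,0,-0.5],"rotation":[0,0,0],"jaw":0},{"dp":[0,0,-0.9],"rotation":[0,0,0],"jaw":0},{"dp":[0,0,-1],"rotation":[0,0,0],"jaw":0},{"dp":[0,0,-1],"rotation":[0,0,0],"jaw":0}]'
python3 -c "
from h import *
where();gs(30,-50,120)"
```

```text
time: 13.18
ee_pos: [0.4248, 0.259, 0.0117]
eef_rot: [1.0, -0.001, 0.0, 0.0]
ft_force: [-1.4, -3.1, 8.8]
width: 0.0454
grip_force: 30.0
time: 14.05
ee_pos: [0.4244, 0.2591, 0.161]
eef_rot: [1.0, -0.001, 0.001, 0.0]
ft_force: [-0.3, 0.7, -4.1]
width: 0.0458
grip_force: 30.0
slope mm [-106.8  261.1  157.5] yaw 1.05 tilt 14.97 F slope [-1.4  0.7 -3.9] w 0.0458 t 14.05
dp [0.909, 2.09, 0.006] rot [-0.0004, 0.0416, 0.0028]
```

```bash
python3 -m pendant '[{"dp":[0.25,0.95,0],"rotation":[0,0,0],"jaw":0},{"dp":[0.25,0.95,0],"rotation":[0,0,0],"jaw":0},{"dp":[0.25,0.95,0],"rotation":[0,0,0],"jaw":0}]'>/dev/null;python3 -m pendant '[{"dp":[0.33,0.95,0],"rotation":[0,0.042,0.003],"jaw":0},{"dp":[0.33,0.95,0],"rotation":[0,0.042,0.003],"jaw":0},{"dp":[0.33,0.95,0],"rotation":[0,0.042,0.003],"jaw":0},{"dp":[0.33,0.95,0],"rotation":[0,0.042,0.003],"jaw":0}]' >/dev/null
python3 -c "
from h import *
where();gs(31,-50,40)"
```

```text
slope mm [-20.2 -24.8 131.5] yaw -0.35 tilt 0.19 F slope [-1.3  0.1 -2.8] w 0.0455 t 14.93
dp [0.343, 0.167, 0.609] rot [-0.0004, 0.0004, -0.001]
```

```bash
python3 -m pendant '[{"dp":[0.343,0.167,0.1],"rotation":[0,0,-0.001],"jaw":0},{"dp":[0.343,0.167,0.4],"rotation":[0,0,-0.001],"jaw":0},{"dp":[0.343,0.167,0.6],"rotation":[0,0,-0.001],"jaw":0},{"dp":[0.343,0.167,0.61],"rotation":[0,0,-0.001],"jaw":0},{"dp":[0.343,0.167,0.61],"rotation":[0,0,-0.001],"jaw":0}]' >/dev/null
python3 - <<'E'
from h import *
from bench import camera
where();gs(31,-50,15)
for n in("side",):
    c=camera(n);im=c["image"][...,::-1];cv2.imwrite("pics/s5.png",cv2.resize(im[140:300,200:400],None,fx=3,fy=3))
E
```

```text
slope mm [ 33.4 -45.9  42.4] yaw 0.35 tilt 0.21 F slope [-0.7  0.1 -2.8] w 0.0453 t 15.55
dp [-0.016, 0.028, 0.182] rot [-0.0005, -0.0002, 0.001]
```

View pics/s5.png

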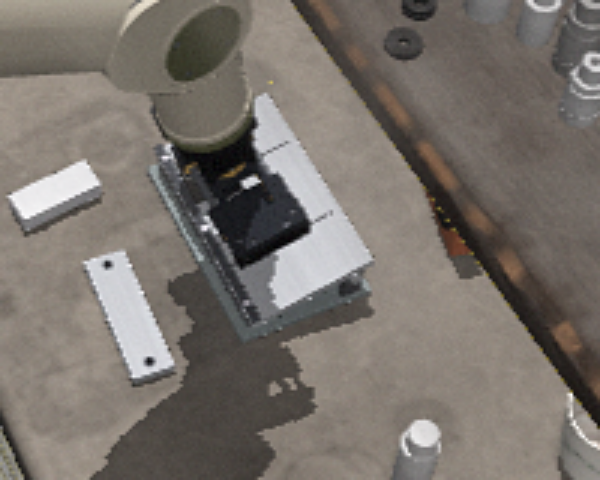

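The gripper hides the piece in this view, so I'll lower by feel.

```bash
python3 -m pendant '[{"dp":[-0.01,0.015,0.15],"rotation":[0,0,0],"jaw":0},{"dp":[-0.01,0.015,0.15],"rotation":[0,0,0],"jaw":0},{"dp":[-0.01,0.015,0.15],"rotation":[0,0,0],"jaw":0},{"dp":[-0.01,0.015,0.15],"rotation":[0,0,0],"jaw":0}]' >/dev/null;python3 -c "
from h import *
where()"
python3 -m pendant '[{"dp":[0,0,0.014],"rotation":[0,0,0],"jaw":0},{"dp":[0,0,0.014],"rotation":[0,0,0],"jaw":0}]' >/dev/null;  python3 -c "
from h import *
where()"
python3 -m pendant '[{"dp":[0,0,0.01],"rotation":[0,0,0],"jaw":0},{"dp":[0,0,0.01],"rotation":[0,0,0],"jaw":0}]' >/dev/null;  python3 -c "
from h import *
where()"
```

```text
slope mm [ 32.8 -49.2  20.6] yaw 0.3 tilt 0.21 F slope [-0.2  0.3 -2.6] w 0.0453 t 16.1
slope mm [ 32.  -49.2  17.5] yaw 0.29 tilt 0.17 F slope [-1.1  0.4 -2.6] w 0.0454 t 16.35
slope mm [ 31.9 -49.1  15.8] yaw 0.29 tilt 0.17 F slope [-0.4 -0.  -3.1] w 0.0459 t 16.6
```

```bash
python3 -m pendant '[{"dp":[0,0,0.01],"rotation":[0,0,0],"jaw":0},{"dp":[0,0,0.01],"rotation":[0,0,0],"jaw":0}]' >/dev/null;  python3 -c "
from h import *
where()"
python3 -m pendant '[{"dp":[0,0,0.006],"rotation":[0,0,0],"jaw":0},{"dp":[0,0,0.006],"rotation":[0,0,0],"jaw":0}]' >/dev/null;  python3 -c "
from h import *
where()"
python3 -m pendant '[{"dp":[0,0,0.005],"rotation":[0,0,0],"jaw":0},{"dp":[0,0,0.005],"rotation":[0,0,0],"jaw":0}]' >/dev/null;  python3 -c "
from h import *
where()"
```

```text
slope mm [ 31.9 -49.1  14.3] yaw 0.29 tilt 0.17 F slope [-0.  -0.5 -2.9] w 0.0454 t 16.85
slope mm [ 31.9 -49.2  13.5] yaw 0.29 tilt 0.16 F slope [-1.6 -0.3 -2.2] w 0.0457 t 17.1
slope mm [ 32.  -49.2  12.8] yaw 0.29 tilt 0.17 F slope [-0.1 -0.4 -3.8] w 0.0455 t 17.35
```

```bash
python3 -m pendant '[{"dp":[0,0,0.005],"rotation":[0,0,0],"jaw":0},{"dp":[0,0,0.005],"rotation":[0,0,0],"jaw":0}]' >/dev/null;  python3 -c "
from h import *
where()"
python3 -m pendant '[{"dp":[0,0,0.005],"rotation":[0,0,0],"jaw":0},{"dp":[0,0,0.005],"rotation":[0,0,0],"jaw":0}]' >/dev/null;  python3 -c "
from h import *
where()"
python3 -m pendant '[{"dp":[0,0,0.004],"rotation":[0,0,0],"jaw":0},{"dp":[0,0,0.004],"rotation":[0,0,0],"jaw":0}]' >/dev/null;  python3 -c "
from h import *
where()"
```

```text
slope mm [ 32.  -49.2  12. ] yaw 0.29 tilt 0.17 F slope [-1.   0.6 -3. ] w 0.0454 t 17.6
slope mm [ 32.1 -49.1  11.5] yaw 0.29 tilt 0.15 F slope [-2.6 -0.1  3.6] w 0.0448 t 17.85
slope mm [ 32.2 -49.2  11.5] yaw 0.3 tilt 0.13 F slope [-7.4 -0.5 15.8] w 0.0453 t 18.1
```

```bash
python3 -m pendant '[{"dp":[0,0,-0.006],"rotation":[0,0,0],"jaw":0},{"dp":[-0.02,0,-0.006],"rotation":[0,0,0],"jaw":0},{"dp":[-0.045,0,-0.006],"rotation":[0,0,0],"jaw":0},{"dp":[-0.045,0,-0.006],"rotation":[0,0,0],"jaw":0}]' >/dev/null;  python3 -c "
from h import *
where()"
python3 -m pendant '[{"dp":[-0.007,0,0],"rotation":[0,0,0],"jaw":0},{"dp":[-0.007,0,0],"rotation":[0,0,0],"jaw":0}]' >/dev/null;  python3 -c "
from h import *
where()"
python3 -m pendant '[{"dp":[-0.005,0,0],"rotation":[0,0,0],"jaw":0},{"dp":[-0.005,0,0],"rotation":[0,0,0],"jaw":0}]' >/dev/null;  python3 -c "
from h import *
where()"
```

```text
slope mm [ 24.9 -49.2  11.6] yaw 0.29 tilt 0.16 F slope [-0.9  0.1  0.7] w 0.045 t 18.6
slope mm [ 24.2 -49.2  11.6] yaw 0.29 tilt 0.16 F slope [-0.8  0.2 -0.5] w 0.0452 t 18.85
slope mm [ 23.4 -49.2  11.6] yaw 0.29 tilt 0.17 F slope [ 0.5 -0.   0.1] w 0.0453 t 19.1
```

```bash
python3 -m pendant '[{"dp":[-0.005,0,0],"rotation":[0,0,0],"jaw":0},{"dp":[-0.005,0,0],"rotation":[0,0,0],"jaw":0}]' >/dev/null;  python3 -c "
from h import *
where()"
python3 -m pendant '[{"dp":[-0.004,0,0],"rotation":[0,0,0],"jaw":0},{"dp":[-0.004,0,0],"rotation":[0,0,0],"jaw":0}]' >/dev/null;  python3 -c "
from h import *
where()"
```

```text
slope mm [ 22.6 -49.2  11.6] yaw 0.29 tilt 0.16 F slope [ 0.  -0.1  0.5] w 0.0456 t 19.35
slope mm [ 22.  -49.2  11.6] yaw 0.29 tilt 0.17 F slope [ 1.  -0.7 -0.8] w 0.0452 t 19.6
```

```bash
python3 -m pendant '[{"dp":[-0.005,0,0],"rotation":[0,0,0],"jaw":0},{"dp":[-0.005,0,0],"rotation":[0,0,0],"jaw":0}]' >/dev/null;  python3 -c "
from h import *
where()"
python3 -m pendant '[{"dp":[-0.004,0,0],"rotation":[0,0,0],"jaw":0},{"dp":[-0.004,0,0],"rotation":[0,0,0],"jaw":0}]' >/dev/null;  python3 - <<'E'
from h import *
from bench import camera
S=np.load("S.npz");where()
c=camera("wrist");cv2.imwrite("pics/w6.png",c["image"][...,::-1])
E
```

```text
slope mm [ 21.4 -49.2  11.6] yaw 0.29 tilt 0.17 F slope [0.9 0.4 0. ] w 0.0455 t 19.85
slope mm [ 21.1 -49.2  11.7] yaw 0.29 tilt 0.19 F slope [ 1.4  0.5 -0.1] w 0.0456 t 20.1
```

View pics/w6.png

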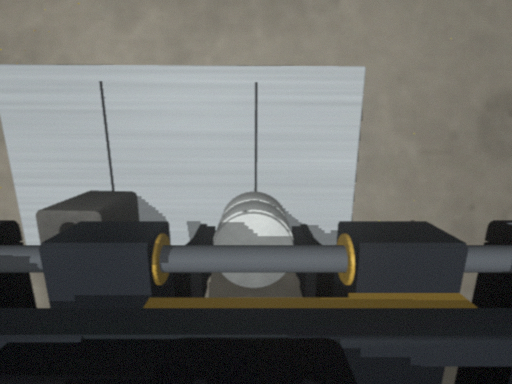

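The bushing sits in the grip on the right line (255,230). I'll feel further for the cleat.

```bash
python3 -m pendant '[{"dp":[-0.004,0,0],"rotation":[0,0,0],"jaw":0},{"dp":[-0.004,0,0],"rotation":[0,0,0],"jaw":0}]' >/dev/null;  python3 -c "
from h import *
where()"
python3 -m pendant '[{"dp":[-0.004,0,0],"rotation":[0,0,0],"jaw":0},{"dp":[-0.004,0,0],"rotation":[0,0,0],"jaw":0}]' >/dev/null; python3 -c "
from h import *
where()"
```

```text
slope mm [ 20.7 -49.2  11.8] yaw 0.29 tilt 0.21 F slope [3.1 0.5 1.7] w 0.0456 t 20.4
slope mm [ 20.5 -49.2  12. ] yaw 0.29 tilt 0.23 F slope [4.9 0.1 2.7] w 0.0454 t 20.65
```

```bash
python3 -m pendant '[{"dp":[0.005,0,0],"rotation":[0,0,0],"jaw":0},{"dp":[0.005,0,0],"rotation":[0,0,0],"jaw":0.62},{"dp":[0.005,0,0],"rotation":[0,0,0],"jaw":0.62},{"dp":[0.005,0,0],"rotation":[0,0,0],"jaw":0.62},{"dp":[0.005,0,0],"rotation":[0,0,0],"jaw":0.68}]' >/dev/null;  python3 -c "
from h import *
where()"
python3 -m pendant '[{"dp":[0,0,-0.1],"rotation":[0,0,0],"jaw":0.68},{"dp":[0,0,-0.4],"rotation":[0,0,0],"jaw":0.7},{"dp":[0,0,-0.8],"rotation":[0,0,0],"jaw":1},{"dp":[-0.2,0,-1],"rotation":[0,0,0],"jaw":1},{"dp":[-0.4,-0.2,-1],"rotation":[0,0,0],"jaw":1},{"dp":[-0.4,-0.2,-1],"rotation":[0,0,0],"jaw":1}]' >/dev/null
python3 - <<'E'
from h import *
from bench import camera
S=np.load("S.npz");where()
c=camera("wrist");np.savez("w7.npz",**c);cv2.imwrite("pics/w7.png",c["image"][...,::-1])
q=(cloud(c)-S["O"])@S["R"];print(box(q,[.023,.05],.045,.046,.055),box(q,[.023,-.05],.045,.046,.055))
for y in(.05,-.05):
    m=(np.hypot(q[...,0]-.023,q[...,1]-y)<.02)&(q[...,2]>.044)&(q[...,2]<.056);p=q[m];print(np.linalg.lstsq(np.c_[p[:,:2],np.ones(len(p))],p[:,2],rcond=None)[0].round(3))
w=cloud(c);print(box(w,[.447,-.048],.075,.009,.018))
go([.447,-.048,.15],Rt(86))
E
```

```text
slope mm [ 19.8 -49.2  11.3] yaw 0.29 tilt 0.15 F slope [ 0.4 -0.6  0.4] w 0.057 t 21.27
slope mm [-41.2 -18.5 162.4] yaw 0.46 tilt 0.12 F slope [ 1.2 -0.9  1.3] w 0.0854 t 22.02
{'c': array([22.3, 50.9]), 'size': array([45.7, 36.4]), 'yaw_long': -0.8, 'z': array([48.6, 50. , 51.2]), 'n': 1519, 'mean': array([22.4, 50.4, 50. ])} {'c': array([ 22.1, -49.7]), 'size': array([46. , 45.8]), 'yaw_long': -89.4, 'z': array([48.1, 49.9, 51.2]), 'n': 1650, 'mean': array([ 22.1, -49.3,  49.8])}
[-0.     0.004  0.05 ]
[-0.     0.007  0.05 ]
{'c': array([460.3, -43.6]), 'size': array([139. ,  28.2]), 'yaw_long': 89.1, 'z': array([11.1, 12.4, 13.6]), 'n': 2182, 'mean': array([458.8, -39.9,  12.4])}
dp [-0.28, 0.171, 0.153] rot [0.0322, -0.0335, -0.2394]
```

View pics/w7.png

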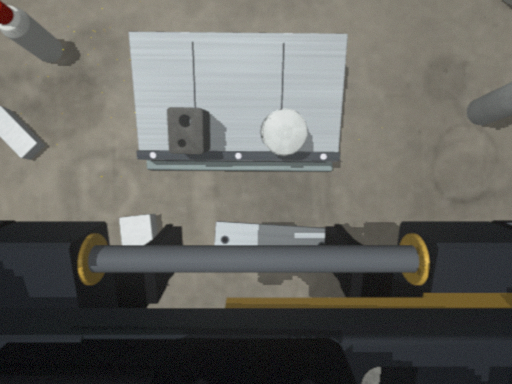

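Both stand against the cleat: block (188,130), bushing (285,132), both flat. Next is the bar.

```bash
python3 -c "
from h import *
go([.447,-.048,.2],Rt(86))"
python3 -m pendant '[{"dp":[-0.2,0.171,-0.1],"rotation":[0.0322,-0.0335,-0.2394],"jaw":1},{"dp":[-0.36,0.171,-0.18],"rotation":[0.0322,-0.0335,-0.2394],"jaw":1},{"dp":[-0.36,0.171,-0.18],"rotation":[0.0322,-0.0335,-0.2394],"jaw":1},{"dp":[-0.36,0.171,-0.18],"rotation":[0.0322,-0.0335,-0.2394],"jaw":1},{"dp":[-0.36,0.171,-0.18],"rotation":[0.0322,-0.0335,-0.2394],"jaw":1},{"dp":[-0.36,0.171,-0.18],"rotation":[0.0322,-0.0335,-0.2394],"jaw":1},{"dp":[-0.36,0.171,-0.18],"rotation":[0.0322,-0.0335,-0.2394],"jaw":1},{"dp":[-0.36,0.171,-0.18],"rotation":[0.0322,-0.0335,-0.2394],"jaw":1}]'
python3 - <<'E'
from h import *
from bench import camera,r
c=camera("wrist");np.savez("w8.npz",**c);print(r.read_state()["joint_positions"].round(2))
w=cloud(c);m=(w[...,2]>.008)&(w[...,2]<.017)&(w[...,0]>.39)&(w[...,0]<.51)&(w[...,1]>-.15)&(w[...,1]<.06)
k,l,st,ce=cv2.connectedComponentsWithStats(m.astype(np.uint8));i=1+np.argmax(st[1:,4]);p=w[l==i]
print(cv2.minAreaRect((p[:,:2]*1000).astype(np.float32)),len(p),np.median(p[:,2]))
go([.447,-.048,.1],Rt(86))
E
```

```text
dp [-0.193, 0.172, -0.169] rot [0.0322, -0.0335, -0.2394]
time: 23.08
ee_pos: [0.4233, -0.0483, 0.1944]
eef_rot: [0.748, 0.664, 0.005, -0.002]
ft_force: [-0.2, 0.0, -0.2]
width: 0.087
grip_force: 0.0
[ 0.73 -0.09 -0.66  1.93 -0.07  1.28 -0.02]
((449.1542053222656, -46.52064514160156), (149.7646484375, 45.131324768066406), 85.71183013916016) 3950 0.012374681419496658
dp [0.01, 0.153, 0.63] rot [0.0006, -0.0015, -0.0062]
```

```bash
python3 -c "
from h import *
go([.4492,-.0465,.074],Rt(85.7))"
python3 -m pendant '[{"dp":[0.022,0.167,0.3],"rotation":[0,-0.001,-0.006],"jaw":1},{"dp":[0.022,0.167,0.6],"rotation":[0,-0.001,-0.006],"jaw":1},{"dp":[0.022,0.167,0.8],"rotation":[0,-0.001,-0.006],"jaw":1},{"dp":[0.022,0.167,0.8],"rotation":[0,-0.001,-0.006],"jaw":1},{"dp":[0.022,0.167,0.8],"rotation":[0,-0.001,-0.006],"jaw":1}]' 
python3 -c "
from h import *
go([.4492,-.0465,.003],Rt(85.7))"
```

```text
dp [0.019, 0.166, 0.803] rot [0.0006, -0.0015, -0.0053]
time: 23.75
ee_pos: [0.4497, -0.0467, 0.0757]
eef_rot: [0.737, 0.675, 0.004, 0.001]
ft_force: [-0.4, -0.0, 0.6]
width: 0.087
grip_force: 0.0
dp [-0.001, -0.007, 0.485] rot [0.0012, -0.0007, -0.002]
```

```bash
python3 -m pendant '[{"dp":[0,0,0.3],"rotation":[0.001,-0.001,-0.002],"jaw":1},{"dp":[0,0,0.45],"rotation":[0.001,-0.001,-0.002],"jaw":0.8},{"dp":[0,0,0.475],"rotation":[0.001,-0.001,-0.002],"jaw":0.7},{"dp":[0,0,0.475],"rotation":[0.001,-0.001,-0.002],"jaw":0},{"dp":[0,0,0.475],"rotation":[0.001,-0.001,-0.002],"jaw":0},{"dp":[0,0,0.475],"rotation":[0.001,-0.001,-0.002],"jaw":0},{"dp":[0,0,0.475],"rotation":[0.001,-0.001,-0.002],"jaw":0},{"dp":[0,0,0.475],"rotation":[0.001,-0.001,-0.002],"jaw":0}]' 45
python3 -m pendant '[{"dp":[0,0,0],"rotation":[0,0,0],"jaw":0},{"dp":[0,0,0],"rotation":[0,0,0],"jaw":0},{"dp":[0,0,-0.2],"rotation":[0,0,0],"jaw":0},{"dp":[0,0,-0.5],"rotation":[0,0,0],"jaw":0},{"dp":[0,0,-0.9],"rotation":[0,0,0],"jaw":0},{"dp":[0,0,-1],"rotation":[0,0,0],"jaw":0},{"dp":[0,0,-1],"rotation":[0,0,0],"jaw":0}]'
python3 - <<'E'
from h import *
from bench import camera
where();gs(20,0,110,90)
c=camera("side");im=c["image"][...,::-1];cv2.imwrite("pics/s9.png",cv2.resize(im[140:300,180:380],None,fx=3,fy=3))
E
```

```text
time: 24.75
ee_pos: [0.4493, -0.0463, 0.0033]
eef_rot: [0.733, 0.681, -0.001, 0.001]
ft_force: [0.1, 0.5, -0.3]
width: 0.0249
grip_force: 0.0
time: 25.62
ee_pos: [0.4498, -0.0462, 0.1536]
eef_rot: [0.733, 0.68, -0.001, 0.001]
ft_force: [-0.3, -0.0, 0.6]
width: 0.0005
grip_force: 0.0
slope mm [-78.4 -43.7 142.2] yaw 87.03 tilt 14.98 F slope [-0.2 -0.   0.7] w 0.0005 t 25.62
dp [0.328, 0.672, 0.037] rot [-0.0416, 0.0016, -0.0085]
```

View pics/s9.png

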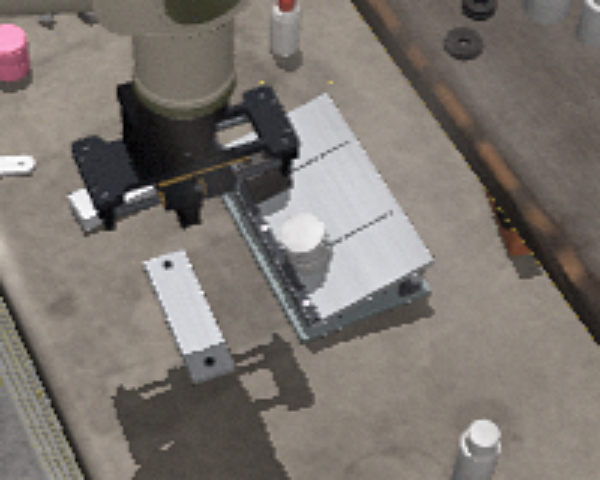

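The jaw closed empty and the bar is still at (188,315) in the crop. I'll check where the fingers actually are relative to the bar.

Run:
```python
from h import *
from bench import camera,r
c=camera("side");K=c["mtx"];T=np.linalg.inv(c["T"])
for p in([.4498,-.0462,.1536],[.4492,-.0465,.012],[.4492,-.0465,.003]):
    q=T[:3,:3]@p+T[:3,3];u=K@q/q[2];print(p,u[:2].round(1),((u[:2]-[180,140])*3).round())
w=cloud(c);m=(np.hypot(w[...,0]-.4498,w[...,1]+.0462)<.03)&(w[...,2]>.1)&(w[...,2]<.25)
p=w[m];print(p[:,2].min(),len(p));o=p[p[:,2].argsort()[:10]];print(o.round(3))
w=dict(np.load("w1.npz"));w=cloud(w);print("w1 lowest near")
cc=camera("wrist");w=cloud(cc);m=(w[...,2]>.008)&(w[...,2]<.017)&(w[...,0]>.39)&(w[...,0]<.51)&(w[...,1]>-.15)&(w[...,1]<.06)
k,l,st,ce=cv2.connectedComponentsWithStats(m.astype(np.uint8));i=1+np.argmax(st[1:,4]);p=w[l==i]
print(cv2.minAreaRect((p[:,:2]*1000).astype(np.float32)),len(p),np.median(p[:,2]))
```

```text
[0.4498, -0.0462, 0.1536] [241.9 217.1] [186. 231.]
[0.4492, -0.0465, 0.012] [242.3 243.5] [187. 310.]
[0.4492, -0.0465, 0.003] [242.4 245. ] [187. 315.]
0.17437449705316266 72
[[ 0.443 -0.055  0.174]
 [ 0.453 -0.053  0.175]
 [ 0.442 -0.045  0.177]
 [ 0.442 -0.038  0.177]
 [ 0.443 -0.042  0.178]
 [ 0.441 -0.053  0.179]
 [ 0.443 -0.036  0.179]
 [ 0.455 -0.056  0.179]
 [ 0.448 -0.057  0.179]
 [ 0.459 -0.055  0.18 ]]
w1 lowest near
((450.040771484375, -32.73404312133789), (121.63843536376953, 45.116790771484375), 85.61195373535156) 4074 0.012337980998209347
```

The finger ends show at z≈0.174 with the TCP at 0.154, so the real tips sit well behind the stated TCP. I'll go back down with the jaw slightly wider than the bar and feel for the bench.

```bash
python3 -m pendant '[{"dp":[0,0,0],"rotation":[0,0,0],"jaw":0.75},{"dp":[0,0,0.2],"rotation":[0,0,0],"jaw":0.75},{"dp":[0,0,0.5],"rotation":[0,0,0],"jaw":0.75},{"dp":[0,0,0.7],"rotation":[0,0,0],"jaw":0.75},{"dp":[0,0,0.7],"rotation":[0,0,0],"jaw":0.75},{"dp":[0,0,0.7],"rotation":[0,0,0],"jaw":0.75},{"dp":[0,0,0.7],"rotation":[0,0,0],"jaw":0.75}]' 
python3 -m pendant '[{"dp":[0,0,0.2],"rotation":[0,0,0],"jaw":0.75},{"dp":[0,0,0.31],"rotation":[0,0,0],"jaw":0.75},{"dp":[0,0,0.31],"rotation":[0,0,0],"jaw":0.75}]' 
python3 -m pendant '[{"dp":[0,0,0.02],"rotation":[0,0,0],"jaw":0.75},{"dp":[0,0,0.02],"rotation":[0,0,0],"jaw":0.75}]' 
python3 -m pendant '[{"dp":[0,0,0.02],"rotation":[0,0,0],"jaw":0.75},{"dp":[0,0,0.02],"rotation":[0,0,0],"jaw":0.75}]'
```

```text
time: 26.65
ee_pos: [0.4502, -0.0463, 0.0495]
eef_rot: [0.733, 0.68, -0.0, 0.002]
ft_force: [0.4, 0.1, -0.2]
width: 0.0609
grip_force: 0.0
time: 27.02
ee_pos: [0.4486, -0.0462, 0.0013]
eef_rot: [0.733, 0.681, -0.001, -0.0]
ft_force: [0.1, -1.3, 0.3]
width: 0.0652
grip_force: 0.0
time: 27.28
ee_pos: [0.4496, -0.0464, -0.0008]
eef_rot: [0.733, 0.68, -0.001, 0.001]
ft_force: [0.1, -0.2, 0.2]
width: 0.0655
grip_force: 0.0
time: 27.52
ee_pos: [0.4492, -0.0463, -0.0043]
eef_rot: [0.733, 0.681, -0.001, 0.001]
ft_force: [0.4, -0.7, 0.7]
width: 0.0652
grip_force: 0.0
```

Already 4 mm below the bench level with no contact, which confirms the tip offset. I'll continue in small steps.

```bash
for i in 1; do python3 -m pendant '[{"dp":[0,0,0.015],"rotation":[0,0,0],"jaw":0.75},{"dp":[0,0,0.015],"rotation":[0,0,0],"jaw":0.75}]' | grep -E "pos|ft"; done
python3 -m pendant '[{"dp":[0,0,0.015],"rotation":[0,0,0],"jaw":0.75},{"dp":[0,0,0.015],"rotation":[0,0,0],"jaw":0.75}]' | grep -E "pos|ft"
python3 - <<'E'
from h import *
from bench import camera
c=camera("side");im=c["image"][...,::-1];cv2.imwrite("pics/s10.png",cv2.resize(im[190:280,190:300],None,fx=6,fy=6,interpolation=cv2.INTER_CUBIC))
w=cloud(c);m=(np.hypot(w[...,0]-.4498,w[...,1]+.0462)<.06)&(w[...,2]>.014)&(w[...,2]<.07);p=w[m];o=p[p[:,2].argsort()[:8]];print(o.round(3))
E
```

```text
ee_pos: [0.4491, -0.0463, -0.0067]
ft_force: [0.0, -0.7, -0.3]
ee_pos: [0.4491, -0.0463, -0.009]
ft_force: [-0.4, -0.4, 0.6]
[[ 0.447 -0.049  0.014]
 [ 0.473 -0.021  0.014]
 [ 0.456 -0.088  0.014]
 [ 0.455 -0.103  0.014]
 [ 0.441 -0.062  0.014]
 [ 0.445 -0.052  0.014]
 [ 0.468 -0.055  0.014]
 [ 0.457 -0.077  0.014]]
```

View pics/s10.png

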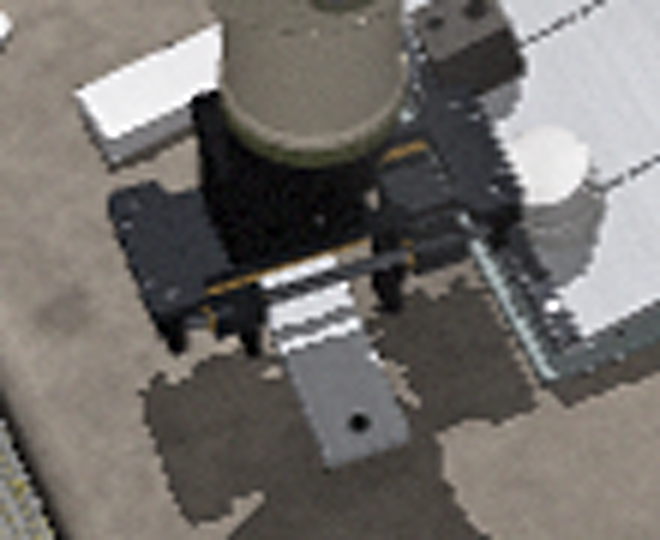

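Fingers straddle the bar at (258,340) and (390,300), with no contact yet. I continue down.

```bash
python3 -m pendant '[{"dp":[0,0,0.013],"rotation":[0,0,0],"jaw":0.75},{"dp":[0,0,0.013],"rotation":[0,0,0],"jaw":0.75}]' | grep -E "pos|ft"
python3 -m pendant '[{"dp":[0,0,0.01],"rotation":[0,0,0],"jaw":0.75},{"dp":[0,0,0.01],"rotation":[0,0,0],"jaw":0.75}]' | grep -E "pos|ft"
python3 -m pendant '[{"dp":[0,0,0.01],"rotation":[0,0,0],"jaw":0.75},{"dp":[0,0,0.01],"rotation":[0,0,0],"jaw":0.75}]' | grep -E "pos|ft"
```

```text
ee_pos: [0.4491, -0.0463, -0.0109]
ft_force: [0.8, -0.0, -0.0]
ee_pos: [0.4491, -0.0463, -0.0123]
ft_force: [-0.5, 0.2, 0.6]
ee_pos: [0.4491, -0.0464, -0.0139]
ft_force: [0.4, 0.3, -0.7]
```

```bash
python3 -m pendant '[{"dp":[0,0,0.008],"rotation":[0,0,0],"jaw":0.75},{"dp":[0,0,0.008],"rotation":[0,0,0],"jaw":0.75}]' | grep -E "pos|ft"
python3 -m pendant '[{"dp":[0,0,0.008],"rotation":[0,0,0],"jaw":0.75},{"dp":[0,0,0.008],"rotation":[0,0,0],"jaw":0.75}]' | grep -E "pos|ft"
python3 -m pendant '[{"dp":[0,0,0],"rotation":[0,0,0],"jaw":0.4},{"dp":[0,0,0],"rotation":[0,0,0],"jaw":0.2},{"dp":[0,0,0],"rotation":[0,0,0],"jaw":0.2},{"dp":[0,0,0],"rotation":[0,0,0],"jaw":0.2},{"dp":[0,0,0],"rotation":[0,0,0],"jaw":0.2},{"dp":[0,0,0],"rotation":[0,0,0],"jaw":0.2}]' 45
```

```text
ee_pos: [0.4491, -0.0464, -0.015]
ft_force: [0.4, -0.3, 0.8]
ee_pos: [0.4491, -0.0464, -0.0162]
ft_force: [-0.4, 0.3, -0.3]
time: 30.08
ee_pos: [0.4489, -0.0464, -0.0162]
eef_rot: [0.733, 0.681, -0.001, 0.0]
ft_force: [-3.6, 0.8, 4.7]
width: 0.0439
grip_force: 45.0
```

Bar gripped (width 44 mm). Next I lift.

```bash
python3 -m pendant '[{"dp":[0,0,-0.03],"rotation":[0,0,0],"jaw":0.2},{"dp":[0,0,-0.2],"rotation":[0,0,0],"jaw":0.2},{"dp":[0,0,-0.5],"rotation":[0,0,0],"jaw":0.2},{"dp":[0,0,-0.9],"rotation":[0,0,0],"jaw":0.2},{"dp":[0,0,-1],"rotation":[0,0,0],"jaw":0.2},{"dp":[0,0,-1],"rotation":[0,0,0],"jaw":0.2}]'
python3 -c "
from h import *
where();gs(20,0,75,89.5)"
```

```text
time: 30.82
ee_pos: [0.4495, -0.0463, 0.1339]
eef_rot: [0.733, 0.68, -0.001, 0.001]
ft_force: [-0.6, -0.5, -6.4]
width: 0.044
grip_force: 45.0
slope mm [-83.8 -43.8 123.1] yaw 87.03 tilt 15.0 F slope [-2.3 -0.5 -6. ] w 0.044 t 30.82
dp [0.332, 0.734, 0.13] rot [-0.0416, 0.0018, -0.0072]
```

```bash
python3 -m pendant '[{"dp":[0.332,0.5,0],"rotation":[-0.0416,0.002,-0.008],"jaw":0.2},{"dp":[0.332,0.734,0.1],"rotation":[-0.0416,0.002,-0.008],"jaw":0.2},{"dp":[0.332,0.734,0.13],"rotation":[-0.0416,0.002,-0.008],"jaw":0.2},{"dp":[0.332,0.734,0.13],"rotation":[-0.0416,0.002,-0.008],"jaw":0.2},{"dp":[0.332,0.734,0.13],"rotation":[-0.0416,0.002,-0.008],"jaw":0.2},{"dp":[0.332,0.734,0.13],"rotation":[-0.0416,0.002,-0.008],"jaw":0.2}]' >/dev/null
python3 -c "
from h import *
where();gs(21,0,45,90)"
```

```text
slope mm [19.5 -0.1 75.2] yaw 89.77 tilt 0.16 F slope [-1.7  0.6 -5.5] w 0.0436 t 31.57
dp [0.0, 0.01, 0.201] rot [-0.0002, -0.0004, -0.0006]
```

```bash
python3 -m pendant '[{"dp":[0,0.01,0.1],"rotation":[0,0,0],"jaw":0.2},{"dp":[0,0.01,0.2],"rotation":[0,0,0],"jaw":0.2},{"dp":[0,0.01,0.22],"rotation":[0,0,0],"jaw":0.2},{"dp":[0,0.01,0.22],"rotation":[0,0,0],"jaw":0.2}]' >/dev/null;python3 -c "
from h import *
where()"
python3 -m pendant '[{"dp":[0,0,0.02],"rotation":[0,0,0],"jaw":0.2},{"dp":[0,0,0.02],"rotation":[0,0,0],"jaw":0.2}]' >/dev/null;python3 -c "
from h import *
where()"
python3 -m pendant '[{"dp":[0,0,0.01],"rotation":[0,0,0],"jaw":0.2},{"dp":[0,0,0.01],"rotation":[0,0,0],"jaw":0.2}]' >/dev/null;python3 -c "
from h import *
where()"
```

```text
slope mm [20.8  0.7 41.5] yaw 89.81 tilt 0.25 F slope [-2.  -0.2 -5.1] w 0.0438 t 32.08
slope mm [21.2  0.4 39. ] yaw 89.79 tilt 0.18 F slope [-1.6  0.3 -4.7] w 0.0442 t 32.33
slope mm [21.1  0.3 37.5] yaw 89.79 tilt 0.19 F slope [-0.4 -0.3 -5.4] w 0.044 t 32.58
```

```bash
python3 -m pendant '[{"dp":[0,0,0.01],"rotation":[0,0,0],"jaw":0.2},{"dp":[0,0,0.01],"rotation":[0,0,0],"jaw":0.2}]' >/dev/null;python3 -c "
from h import *
where()"
python3 -m pendant '[{"dp":[0,0,0.006],"rotation":[0,0,0],"jaw":0.2},{"dp":[0,0,0.006],"rotation":[0,0,0],"jaw":0.2}]' >/dev/null;python3 -c "
from h import *
where()"
python3 -m pendant '[{"dp":[0,0,0.005],"rotation":[0,0,0],"jaw":0.2},{"dp":[0,0,0.005],"rotation":[0,0,0],"jaw":0.2}]' >/dev/null;python3 -c "
from h import *
where()"
```

```text
slope mm [21.   0.4 35.9] yaw 89.79 tilt 0.2 F slope [-0.9  0.3 -5.2] w 0.0439 t 32.83
slope mm [21.1  0.4 35. ] yaw 89.79 tilt 0.2 F slope [-1.5  0.9 -5.4] w 0.0439 t 33.08
slope mm [21.1  0.4 34.3] yaw 89.79 tilt 0.19 F slope [-0.8  0.  -5.7] w 0.0441 t 33.33
```

```bash
python3 -m pendant '[{"dp":[0,0,0.005],"rotation":[0,0,0],"jaw":0.2},{"dp":[0,0,0.005],"rotation":[0,0,0],"jaw":0.2}]' >/dev/null;python3 -c "
from h import *
where()"
python3 -m pendant '[{"dp":[0,0,0.004],"rotation":[0,0,0],"jaw":0.2},{"dp":[0,0,0.004],"rotation":[0,0,0],"jaw":0.2}]' >/dev/null;python3 -c "
from h import *
where()"
```

```text
slope mm [21.2  0.5 33.7] yaw 89.8 tilt 0.19 F slope [-1.   0.7 -2. ] w 0.0442 t 33.58
slope mm [21.3  0.5 33.6] yaw 89.81 tilt 0.16 F slope [-5.8 -1.   8.5] w 0.0438 t 33.83
```

```bash
python3 -m pendant '[{"dp":[0,0,-0.002],"rotation":[0,0,0],"jaw":0.2},{"dp":[0,0,-0.002],"rotation":[0,0,0],"jaw":0.68},{"dp":[0,0,-0.002],"rotation":[0,0,0],"jaw":0.68},{"dp":[0,0,-0.002],"rotation":[0,0,0],"jaw":0.68},{"dp":[0,0,-0.002],"rotation":[0,0,0],"jaw":0.68}]' >/dev/null;  python3 -c "
from h import *
where()"
python3 -m pendant '[{"dp":[0,0,-0.1],"rotation":[0,0,0],"jaw":0.68},{"dp":[0,0,-0.4],"rotation":[0,0,0],"jaw":0.7},{"dp":[0,0,-0.8],"rotation":[0,0,0],"jaw":1},{"dp":[0,0,-1],"rotation":[0,0,0],"jaw":1},{"dp":[-0.5,0,-1],"rotation":[0,0,0],"jaw":1},{"dp":[-0.5,0,-1],"rotation":[0,0,0],"jaw":1}]' >/dev/null
cat > chk.py <<'E'
from h import *
from bench import camera
import sys
S=np.load("S.npz");where()
c=camera("wrist");cv2.imwrite(f"pics/{sys.argv[1]}.png",c["image"][...,::-1])
q=(cloud(c)-S["O"])@S["R"];print("bar",box(q,[.021,0],.085,.058,.067));print("alu",box(q,[.021,0],.05,.073,.083))
E
python3 chk.py w11
```

```text
slope mm [21.3  0.4 33.3] yaw 89.79 tilt 0.19 F slope [ 0.1  0.2 -0.1] w 0.059 t 34.45
slope mm [ 20.9 -79.1 184.3] yaw 89.55 tilt 0.03 F slope [-0.2  0.4 -1.1] w 0.0858 t 35.2
bar {'c': array([22. , -0.2]), 'size': array([149.5,  45.1]), 'yaw_long': 89.8, 'z': array([60.8, 62. , 63.3]), 'n': 6620, 'mean': array([22.1,  4.4, 62. ])}
alu None
```

View pics/w11.png

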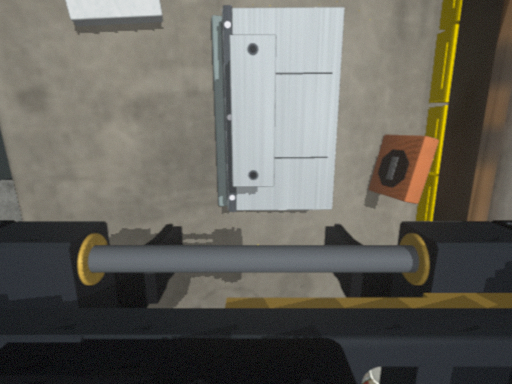

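The bar lies centred at (252,110) in the picture, measured (22, 0) mm, parallel and flat. Next is the aluminium block; first I check the clearance to the red-capped bottle.

Run:
```python
from h import *
R=Rt(42)
for n in("scene","side"):
    w=cloud(dict(np.load(f"{n}0.npz")));q=(w-[.592,.2815,0])@R
    m=(abs(q[...,0])<.07)&(abs(q[...,1])<.16)&(w[...,2]>.03);p=w[m];t=q[m]
    if len(p):print(n,len(p),"world",p.min(0).round(3),p.max(0).round(3),"tool",t[:,:2].min(0).round(3),t[:,:2].max(0).round(3))
go([.592,.2815,.2])
go([.592,.2815,.2],Rt(42))
```

```text
scene 593 world [0.684 0.168 0.03 ] [0.743 0.276 0.248] tool [0.007 0.07 ] [0.07 0.16]
side 487 world [0.686 0.169 0.031] [0.75  0.27  0.249] tool [0.009 0.078] [0.07 0.16]
dp [2.439, 0.273, 0.216] rot [0.0, 0.0, 0.0]
dp [2.439, 0.273, 0.216] rot [0.0391, -0.0173, 0.1282]
```

Run:
```python
from h import *
R=Rt(42)
for n in("scene","side"):
    w=cloud(dict(np.load(f"{n}0.npz")));q=(w-[.592,.2815,0])@R
    m=(q[...,0]>-.06)&(q[...,0]<.09)&(q[...,1]>.05)&(q[...,1]<.14)&(w[...,2]>.015);
    for z in np.arange(.015,.26,.025):
        k=m&(w[...,2]>=z)&(w[...,2]<z+.025)
        if k.sum():print(n,z.round(3),k.sum(),q[k][:,:2].min(0).round(3),q[k][:,:2].max(0).round(3))
```

```text
scene 0.015 64 [0.039 0.083] [0.073 0.109]
scene 0.04 65 [0.039 0.082] [0.074 0.111]
scene 0.065 56 [0.043 0.086] [0.066 0.116]
scene 0.09 2 [0.053 0.101] [0.061 0.104]
scene 0.115 16 [0.066 0.056] [0.085 0.083]
scene 0.14 88 [0.058 0.051] [0.089 0.101]
scene 0.165 101 [0.057 0.05 ] [0.09  0.104]
scene 0.19 137 [0.026 0.056] [0.09  0.139]
scene 0.215 241 [0.023 0.065] [0.09 0.14]
scene 0.24 66 [0.045 0.087] [0.089 0.14 ]
side 0.015 46 [0.04  0.087] [0.06  0.121]
side 0.04 57 [0.039 0.086] [0.064 0.121]
side 0.065 55 [0.043 0.09 ] [0.066 0.119]
side 0.09 5 [0.048 0.103] [0.06  0.113]
side 0.115 10 [0.07  0.059] [0.089 0.107]
side 0.14 73 [0.06  0.053] [0.087 0.115]
side 0.165 90 [0.055 0.052] [0.09  0.113]
side 0.19 86 [0.029 0.053] [0.089 0.139]
side 0.215 173 [0.03  0.072] [0.089 0.14 ]
side 0.24 62 [0.046 0.074] [0.09 0.14]
```

```bash
python3 - <<'E'
from h import *
R=Rt(42)
for n in("scene","side"):
    d=dict(np.load(f"{n}0.npz"));w=cloud(d);q=(w-[.592,.2815,0])@R
    m=(q[...,0]>-.06)&(q[...,0]<.09)&(q[...,1]>.05)&(q[...,1]<.14)
    for lo,hi in((.015,.11),(.115,.26)):
        k=m&(w[...,2]>lo)&(w[...,2]<hi);vv,uu=np.nonzero(k);print(n,lo,"u",uu.min(),uu.max(),"v",vv.min(),vv.max(),"rgb",d["image"][k].mean(0).round(),"world",np.median(w[k],0).round(3))
E
python3 - <<'E'
import numpy as np
E
```

```text
scene 0.015 u 174 185 v 178 199 rgb [122. 101. 101.] world [0.693 0.249 0.053]
scene 0.115 u 160 186 v 132 173 rgb [71. 65. 61.] world [0.703 0.26  0.212]
side 0.015 u 270 279 v 137 156 rgb [141. 120. 117.] world [0.7   0.236 0.057]
side 0.115 u 265 289 v 96 124 rgb [98. 91. 86.] world [0.707 0.254 0.211]
```

Run:
```python
from h import *
for n in("scene","side"):
    d=dict(np.load(f"{n}0.npz"));w=cloud(d);a=w[...,:2]-[.592,.2815];rr=np.hypot(a[...,0],a[...,1])
    for z in np.arange(.03,.5,.03):
        k=(rr<.16)&(w[...,2]>=z)&(w[...,2]<z+.03)
        if k.sum()>3:
            t=np.sort(rr[k])[:3].round(3);p=w[k];print(n,z.round(2),k.sum(),"min r",t,"x",p[:,0].min().round(3),p[:,0].max().round(3),"y",p[:,1].min().round(3),p[:,1].max().round(3))
```

```text
scene 0.03 102 min r [0.099 0.099 0.099] x 0.433 0.71 y 0.227 0.276
scene 0.06 74 min r [0.1   0.102 0.103] x 0.686 0.713 y 0.228 0.258
scene 0.12 81 min r [0.098 0.098 0.099] x 0.687 0.737 y 0.253 0.356
scene 0.15 220 min r [0.096 0.096 0.097] x 0.686 0.734 y 0.245 0.354
scene 0.18 295 min r [0.097 0.098 0.099] x 0.687 0.732 y 0.173 0.391
scene 0.21 692 min r [0.109 0.109 0.109] x 0.682 0.744 y 0.168 0.394
scene 0.24 259 min r [0.116 0.118 0.121] x 0.702 0.749 y 0.178 0.393
side 0.03 102 min r [0.102 0.102 0.103] x 0.433 0.717 y 0.226 0.275
side 0.06 68 min r [0.105 0.105 0.106] x 0.69 0.718 y 0.226 0.259
side 0.09 5 min r [0.114 0.122 0.122] x 0.697 0.713 y 0.237 0.242
side 0.12 48 min r [0.1   0.102 0.102] x 0.691 0.73 y 0.251 0.355
side 0.15 119 min r [0.098 0.099 0.1  ] x 0.689 0.728 y 0.243 0.358
side 0.18 162 min r [0.1   0.101 0.101] x 0.691 0.713 y 0.172 0.38
side 0.21 488 min r [0.109 0.111 0.112] x 0.684 0.751 y 0.169 0.394
side 0.24 226 min r [0.115 0.116 0.119] x 0.705 0.75 y 0.183 0.391
```

All obstacles lie at x≥0.684 (the rail and the bottle), which is tight for the gripper body. I'll grasp the block about 15 mm off-centre toward the robot for clearance.

```bash
python3 -m pendant '[{"dp":[0.8,0.08,0.05],"rotation":[0,0,0],"jaw":1},{"dp":[0.8,0.08,0.05],"rotation":[0,0,0],"jaw":1},{"dp":[0.8,0.08,0.05],"rotation":[0,0,0],"jaw":1}]' >/dev/null; python3 -m pendant '[{"dp":[0.8,0.08,0.05],"rotation":[0,0,0],"jaw":1},{"dp":[0.8,0.08,0.05],"rotation":[0,0,0],"jaw":1},{"dp":[0.8,0.08,0.05],"rotation":[0,0,0],"jaw":1}]' >/dev/null
python3 -c "
from h import *
go([.5816,.2721,.2],Rt(42))"
```

```text
dp [0.706, 0.071, 0.105] rot [0.0387, -0.018, 0.1301]
```

```bash
python3 -m pendant '[{"dp":[0.7,0.07,0.1],"rotation":[0.0387,-0.018,0.13],"jaw":1},{"dp":[0.7,0.07,0.1],"rotation":[0.0387,-0.018,0.13],"jaw":1},{"dp":[0.7,0.07,0.1],"rotation":[0.0387,-0.018,0.13],"jaw":1},{"dp":[0.7,0.07,0.1],"rotation":[0.0387,-0.018,0.13],"jaw":1},{"dp":[0.7,0.07,0.1],"rotation":[0.0387,-0.018,0.13],"jaw":1},{"dp":[0.7,0.07,0.1],"rotation":[0.0387,-0.018,0.13],"jaw":1},{"dp":[0.7,0.07,0.1],"rotation":[0.0387,-0.018,0.13],"jaw":1}]' 30
python3 - <<'E'
from h import *
from bench import camera,r
c=camera("wrist");w=cloud(c);b=box(w,[.592,.2815],.05,.011,.021);print(b,r.read_state()["joint_positions"].round(2))
y=b["yaw_long"];a=np.array([np.cos(np.radians(y)),np.sin(np.radians(y))]);t=b["c"]/1000-.014*a;print(t);go([*t,.05],Rt(y))
E
```

```text
time: 36.88
ee_pos: [0.5831, 0.2647, 0.2002]
eef_rot: [0.934, 0.357, -0.0, 0.002]
ft_force: [-0.0, -0.5, 0.1]
width: 0.0874
grip_force: 0.0
{'c': array([594.1, 284.7]), 'size': array([68.2, 27.9]), 'yaw_long': 44.0, 'z': array([15.1, 16.3, 17.6]), 'n': 1147, 'mean': array([594.8, 285.4,  16.3])} [ 0.1   0.49 -0.85  1.38  0.37  1.43 -1.58]
[0.58402924 0.27497478]
dp [0.052, -0.049, 1.002] rot [0.0005, 0.0002, -0.0061]
```

```bash
python3 -m pendant '[{"dp":[0.05,-0.05,0.3],"rotation":[0,0,-0.006],"jaw":0.6},{"dp":[0.05,-0.05,0.6],"rotation":[0,0,-0.006],"jaw":0.6},{"dp":[0.05,-0.05,0.9],"rotation":[0,0,-0.006],"jaw":0.6},{"dp":[0.05,-0.05,1],"rotation":[0,0,-0.006],"jaw":0.6},{"dp":[0.05,-0.05,1],"rotation":[0,0,-0.006],"jaw":0.6}]'
python3 - <<'E'
from h import *
go([.584,.275,-.012],Rt(44))
E
```

```text
time: 37.55
ee_pos: [0.5839, 0.275, 0.0504]
eef_rot: [0.928, 0.373, -0.001, 0.001]
ft_force: [0.5, -0.6, 1.3]
width: 0.0532
grip_force: 0.0
dp [0.001, -0.0, 0.416] rot [0.0003, 0.0003, -0.0005]
```

```bash
python3 -m pendant '[{"dp":[0,0,0.15],"rotation":[0,0,0],"jaw":0.6},{"dp":[0,0,0.3],"rotation":[0,0,0],"jaw":0.6},{"dp":[0,0,0.35],"rotation":[0,0,0],"jaw":0.6},{"dp":[0,0,0.38],"rotation":[0,0,0],"jaw":0.6}]'
python3 -m pendant '[{"dp":[0,0,0.02],"rotation":[0,0,0],"jaw":0.6},{"dp":[0,0,0.035],"rotation":[0,0,0],"jaw":0.6},{"dp":[0,0,0.035],"rotation":[0,0,0],"jaw":0.1},{"dp":[0,0,0.035],"rotation":[0,0,0],"jaw":0.1},{"dp":[0,0,0.035],"rotation":[0,0,0],"jaw":0.1},{"dp":[0,0,0.035],"rotation":[0,0,0],"jaw":0.1},{"dp":[0,0,0.035],"rotation":[0,0,0],"jaw":0.1},{"dp":[0,0,0.035],"rotation":[0,0,0],"jaw":0.1}]' 25
```

```text
time: 38.05
ee_pos: [0.584, 0.2749, -0.0074]
eef_rot: [0.928, 0.373, -0.001, 0.001]
ft_force: [-0.3, -0.1, 0.5]
width: 0.0525
grip_force: 0.0
time: 39.05
ee_pos: [0.5842, 0.2748, -0.012]
eef_rot: [0.928, 0.373, -0.0, 0.001]
ft_force: [-0.4, -0.2, 2.0]
width: 0.0273
grip_force: 25.0
```

```bash
python3 -m pendant '[{"dp":[0,0,-0.05],"rotation":[0,0,0],"jaw":0.1},{"dp":[0,0,-0.3],"rotation":[0,0,0],"jaw":0.1},{"dp":[0,0,-0.7],"rotation":[0,0,0],"jaw":0.1},{"dp":[0,0,-1],"rotation":[0,0,0],"jaw":0.1},{"dp":[0,0,-1],"rotation":[0,0,0],"jaw":0.1}]'
python3 -c "
from h import *
S=np.load('S.npz')
go([.545,.10,.2],Rt(44));gs(22,-14.2,110,90)"
```

```text
time: 39.67
ee_pos: [0.5856, 0.2767, 0.1423]
eef_rot: [0.928, 0.373, 0.003, 0.001]
ft_force: [0.4, 0.2, -1.0]
width: 0.0276
grip_force: 25.0
dp [-1.009, 0.665, -0.386] rot [0.0007, -0.0007, -0.0007]
dp [-1.507, 1.285, -0.043] rot [-0.0387, 0.016, -0.1246]
```

```bash
python3 -m pendant '[{"dp":[-0.8,0.6,-0.3],"rotation":[0,0,0],"jaw":0.1},{"dp":[-0.8,0.6,-0.3],"rotation":[0,0,0],"jaw":0.1},{"dp":[-0.8,0.6,-0.3],"rotation":[0,0,0],"jaw":0.1}]' >/dev/null
python3 -c "
from h import *
gs(22,-14.2,110,90)"
```

```text
dp [-0.671, 0.67, 0.234] rot [-0.0393, 0.0171, -0.1251]
```

```bash
python3 -m pendant '[{"dp":[-0.67,0.67,0.1],"rotation":[-0.039,0.017,-0.125],"jaw":0.1},{"dp":[-0.67,0.67,0.2],"rotation":[-0.039,0.017,-0.125],"jaw":0.1},{"dp":[-0.67,0.67,0.23],"rotation":[-0.039,0.017,-0.125],"jaw":0.1},{"dp":[-0.67,0.67,0.23],"rotation":[-0.039,0.017,-0.125],"jaw":0.1},{"dp":[-0.67,0.67,0.23],"rotation":[-0.039,0.017,-0.125],"jaw":0.1},{"dp":[-0.67,0.67,0.23],"rotation":[-0.039,0.017,-0.125],"jaw":0.1},{"dp":[-0.67,0.67,0.23],"rotation":[-0.039,0.017,-0.125],"jaw":0.1}]' >/dev/null
python3 -c "
from h import *
where();gs(22,-14.2,57,90)"
```

```text
slope mm [ 22.7 -10.1 110.1] yaw 90.03 tilt 0.2 F slope [-0.2  0.9 -0.9] w 0.0277 t 40.92
dp [-0.028, -0.004, 0.354] rot [-0.0004, -0.0004, 0.0001]
```

```bash
python3 -m pendant '[{"dp":[0,0,0.15],"rotation":[0,0,0],"jaw":0.1},{"dp":[0,0,0.28],"rotation":[0,0,0],"jaw":0.1},{"dp":[0,0,0.33],"rotation":[0,0,0],"jaw":0.1},{"dp":[0,0,0.33],"rotation":[0,0,0],"jaw":0.1},{"dp":[0,0,0.33],"rotation":[0,0,0],"jaw":0.1}]' >/dev/null
python3 -c "
from h import *
where();gs(22,-14.2,55,90)"
```

```text
slope mm [23.4 -9.9 61.4] yaw 90.14 tilt 0.15 F slope [-0.9  0.3 -1. ] w 0.0275 t 41.55
dp [-0.029, -0.009, 0.043] rot [-0.0001, -0.0004, 0.0004]
```

```bash
python3 -m pendant '[{"dp":[-0.028,-0.009,0.03],"rotation":[0,0,0],"jaw":0.1},{"dp":[-0.028,-0.009,0.04],"rotation":[0,0,0],"jaw":0.1},{"dp":[-0.028,-0.009,0.04],"rotation":[0,0,0],"jaw":0.1}]' >/dev/null; python3 -c "
from h import *
where()"
python3 -m pendant '[{"dp":[0,0,0.01],"rotation":[0,0,0],"jaw":0.1},{"dp":[0,0,0.01],"rotation":[0,0,0],"jaw":0.1}]' >/dev/null;python3 -c "
from h import *
where()"
python3 -m pendant '[{"dp":[0,0,0.01],"rotation":[0,0,0],"jaw":0.1},{"dp":[0,0,0.01],"rotation":[0,0,0],"jaw":0.1}]' >/dev/null;python3 -c "
from h import *
where()"
```

```text
slope mm [ 21.4 -14.4  54.7] yaw 90.13 tilt 0.17 F slope [-0.5  0.3 -1.1] w 0.0279 t 41.92
slope mm [ 21.4 -14.1  53.2] yaw 90.15 tilt 0.17 F slope [ 0.2 -0.2 -0.5] w 0.0277 t 42.17
slope mm [ 21.4 -14.2  51.6] yaw 90.15 tilt 0.18 F slope [-0.4 -0.  -1. ] w 0.0273 t 42.42
```

```bash
python3 -m pendant '[{"dp":[0,0,0.005],"rotation":[0,0,0],"jaw":0.1},{"dp":[0,0,0.005],"rotation":[0,0,0],"jaw":0.1}]' >/dev/null;python3 -c "
from h import *
where()"
python3 -m pendant '[{"dp":[0,0,0.004],"rotation":[0,0,0],"jaw":0.1},{"dp":[0,0,0.004],"rotation":[0,0,0],"jaw":0.1}]' >/dev/null;python3 -c "
from h import *
where()"
python3 -m pendant '[{"dp":[0,0,0.004],"rotation":[0,0,0],"jaw":0.1},{"dp":[0,0,0.004],"rotation":[0,0,0],"jaw":0.1}]' >/dev/null;python3 -c "
from h import *
where()"
```

```text
slope mm [ 21.4 -14.2  51. ] yaw 90.15 tilt 0.17 F slope [-0.7  0.1 -0.6] w 0.0275 t 42.67
slope mm [ 21.4 -14.2  50.4] yaw 90.15 tilt 0.17 F slope [-1.6  1.1 -0.2] w 0.0273 t 42.92
slope mm [ 21.4 -14.2  49.8] yaw 90.15 tilt 0.17 F slope [-0.  -0.5 -1.1] w 0.0271 t 43.17
```

```bash
python3 -m pendant '[{"dp":[0,0,0.003],"rotation":[0,0,0],"jaw":0.1},{"dp":[0,0,0.003],"rotation":[0,0,0],"jaw":0.1}]' >/dev/null;python3 -c "
from h import *
where()"
python3 -m pendant '[{"dp":[0,0,0.003],"rotation":[0,0,0],"jaw":0.1},{"dp":[0,0,0.003],"rotation":[0,0,0],"jaw":0.1}]' >/dev/null;python3 -c "
from h import *
where()"
```

```text
slope mm [ 21.5 -14.2  49.6] yaw 90.16 tilt 0.16 F slope [-2.6 -0.1  6.1] w 0.0274 t 43.42
slope mm [ 21.6 -14.2  49.5] yaw 90.16 tilt 0.14 F slope [-4.7 -0.2 13.3] w 0.0277 t 43.67
```

```bash
python3 -m pendant '[{"dp":[0,0,-0.003],"rotation":[0,0,0],"jaw":0.1},{"dp":[0,0,-0.003],"rotation":[0,0,0],"jaw":0.5},{"dp":[0,0,-0.003],"rotation":[0,0,0],"jaw":0.5},{"dp":[0,0,-0.003],"rotation":[0,0,0],"jaw":0.5},{"dp":[0,0,-0.003],"rotation":[0,0,0],"jaw":0.5}]' >/dev/null;  python3 -c "
from h import *
where()"
python3 -m pendant '[{"dp":[0,0,-0.1],"rotation":[0,0,0],"jaw":0.5},{"dp":[0,0,-0.4],"rotation":[0,0,0],"jaw":0.6},{"dp":[0,0,-0.8],"rotation":[0,0,0],"jaw":1},{"dp":[0,0,-1],"rotation":[0,0,0],"jaw":1},{"dp":[-0.5,0,-1],"rotation":[0,0,0],"jaw":1},{"dp":[-0.5,0,-1],"rotation":[0,0,0],"jaw":1},{"dp":[-0.5,0,-1],"rotation":[0,0,0],"jaw":1}]' >/dev/null
python3 chk.py w12
```

```text
slope mm [ 21.5 -14.2  49.3] yaw 90.15 tilt 0.17 F slope [-0.8  0.6 -0.1] w 0.0429 t 44.3
slope mm [ 21.6 -90.1 198.9] yaw 90.04 tilt 0.2 F slope [-0.3  0.3 -0.2] w 0.0859 t 45.17
bar {'c': array([22.1,  0.1]), 'size': array([149.7,  45.1]), 'yaw_long': 89.7, 'z': array([60.7, 62. , 63.3]), 'n': 4225, 'mean': array([21.9,  5.3, 62. ])}
alu {'c': array([22.2, -0.6]), 'size': array([67.1, 27.9]), 'yaw_long': -89.4, 'z': array([76.8, 78. , 79.2]), 'n': 1934, 'mean': array([22.4,  0.3, 78. ])}
```

View pics/w12.png

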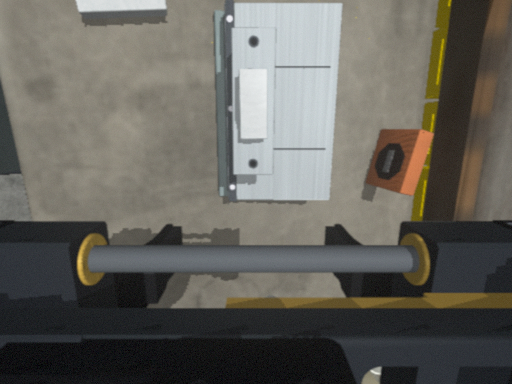

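The aluminium block lies centred and aligned on the bar at (252,103), bar at (253,103), all flat and free. I'll hand it in.

```bash
python3 -c "
from bench import r
print(r.close_job())"
```

```text
the job is handed in; nothing more can be done
None
```

I built the set-up in the order given and handed it in at about 45 s. In the last wrist view the bar and aluminium block are flat and centred to within about 1 mm; block and bushing last measured flat against the cleat, and the tall bushing was never approached. No verdict was returned.

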